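Open the case and hang the orange propeller guard on the free hook

ROBOT

A 6-joint arm with a two-finger parallel gripper is mounted at the origin on the work surface. World frame = base frame: x ahead of the robot, y to its left, z up, the work surface at z = 0. Lengths are in m, angles in rad, forces in N, time in s.
With the tool pointing down it reaches from about 0.35 to 0.775 m from the base axis. Payload 7.3 kg.
Tool frame: the origin (TCP) lies at the very end of the fingers, on their centre line; the grasp point (between the pads) lies 19 mm behind it (robot.hold_point_z is the distance from the TCP to the grasp point, in m); z points along the fingers, x is the direction in which the jaws open and shut, and the axes are right-handed (so a half turn about z gives the same grasp; the last joint's range is limited). The gripper opens to 92 mm and grips with 3 to 60 N. Pads are 19 mm wide; open, the fingers measure 130 mm over their backs; the gripper's body (75 mm by 190 mm) begins 47 mm behind the grasp point.
Start: joints at [-0.146, 0.342, 1.524, -0, 1.275, -0.146], TCP at [0.525, 0, 0.227] pointing down, gripper open.
Joint ranges: [-2.53, 2.53], [-0.77, 2.02], [0.04, 2.7], [-1, 4.14], [0.28, 2.66], [-3.11, 3.11]. Speed limits (rad/s): [2.57, 2.57, 3.14, 3.14, 3.14, 3.14].

INTERFACE

Orientations are given as a rotation vector (axis times angle).
In Python, from bench import robot gives the robot as it stands.
- The arm moves only by the shell command python3 -m pendant 'ROWS'. ROWS is JSON, a list of rows, each an object with "rotation": the turn, a rotation vector about the tool's x, y, z in degrees, a list of three; "slide": the shift along the tool's x, y, z in mm, a list of three; "jaw": the finger opening in mm, from 0 to 91.8. A call has 1 to 5 rows; each row is the pose to reach, as a shift and turn from the pose commanded when the call began, along the tool's axes at that moment; what a row does not reach only later rows make up. A row lasts 1/8 s, in which the tool goes at most 62.5 mm and 10.7 degrees, less where a joint would pass 70% of its speed; a pose out of reach is approached as far as the arm can. A call with a gripper value outside its range is refused whole. The fingers move at their own pace and stop on an object; the grip force is fixed at half the most. Time passes only in rows, so rows that repeat a pose let the fingers close. It gives the time, the measured TCP pose, the force and the opening at its end, in the units of the state.
- robot.state(): the state, without advancing time (a new reading comes with each control period).
- robot.grab_frame(name): name is "scene" or "side" or "wrist"; returns a dict with "pixels" (420x560x3 uint8, red, green, blue), "K" (3x3 intrinsics, pixels), "T" (4x4, takes a point from camera to world coordinates). Camera axes: x right, y up, looking along -z (the intrinsics and any distortion apply to the point x, -y, -z); pixel columns grow to the right and rows downward; lengths in m; the calibration is good to about 2 mm. A picture is of the moment at which its call begins. There is no depth.
- robot.hand_in(): hands the job in, once; it reports no verdict.
The state is a dict: "clock": time; "joint_positions": joint angles; "dq": joint speeds; "joint_torque": joint torques, N m; "tcp_pos": TCP position; "tool_rot": TCP orientation; "contact_force": force on the tool from outside, world axes, zero at the start; "moment": the same for the moment, N m; "opening": finger opening in m.
Only numpy, scipy, OpenCV 4.12 (cv2) and the standard library are available. Lean on these libraries where they do the work, as an engineer would, in place of code of your own. Each camera call takes 0.05 s, during which the arm holds its last target.

TASK

Push the lid of the case up by its front lip until it tips past its balance point and stays open by itself. Then take the orange propeller guard out by its tab, bring its ring sideways over the tip of the empty hook and lower it until it hangs freely in the bottom of the hook. Do not let the orange guard fall on the bench, and leave the other two guards where they are.

Things in the scene. Friction and masses are not known exactly. Their poses are not given: they have to be found in the camera images.
- case_lid (a joint): Lid angle: 0 shut, grows as the lid swings up and away from the robot about the case's far edge; stop at 1.85 rad. Grey hood 160 mm deep, 230 wide, 80 high, walls 4 mm, about 0.25 kg; lifting takes 1 to 1.5 N at the lip. Left below its balance point (about 1.0 rad) it falls shut; beyond it, it falls open to the stop by itself (push it past 1.3 rad).
- case: Black hard case, fixed: base 160 mm deep (its x), 230 wide (its y), 72 high; 152 high with the lid shut. Origin: centre of the underside. x points from the lip to the hinge, away from the robot, turned up to 0.25 rad. Inside, grey foam (top 36 mm above the bench) with two 11 mm wide slots along x at y = +45 and -45 mm: one holds the orange guard, the other the black one.
- lid_lip (a point): Middle of the front edge of the lid's yellow lip, on its underside. The lip is 120 mm wide, 6 mm thick and juts 28 mm out from the case's front, with free space below. Shut, its underside is 72 mm above the bench. It moves with the lid, 188 mm from the hinge line; its x axis points from lip to hinge.
- lid_hinge (a point): Middle of the lid's hinge line, 72 mm above the bench at the far edge of the case, 80 mm behind its centre. The hinge line runs along the case's y.
- orange_guard: Orange propeller guard, about 60 g: ring (78 mm outside, 66 inside, twelve flats, 8 mm thick) with a straight hollow tab on top, 18 mm wide, 8 thick, ending 95 mm above the ring's centre. Origin: ring centre. z: up the tab; y: the ring's axis (tab thickness); x: across the tab. At the start upright in its slot, y along the case's y, ring centre 45 mm and tab top 140 mm above the bench.
- orange_guard_eye (a point): The uppermost point of the inside of the orange guard's ring, under the tab, 33 mm above the ring's centre and about 19 mm above the centre of mass; it comes to rest at the hook's throat.
- black_guard: Black guard of the same shape in the case's other slot; leave it there.
- white_guard: White guard of the same shape that already hangs on the stand's other hook; leave it there.
- hook_stand: Hook stand, fixed: base plate 100 (its x) by 190 mm (its y), 10 high; post 16 by 10 mm, 170 high. Two hooks of red strip 14 mm wide, 4 thick: the empty one along +y, the occupied one along -y. Origin under the post; turned up to 0.4 rad. Each slopes from the post (166 mm high) to its throat (150 high, 45 out), then up to the tip (170 high, 62 out).
- hook_throat (a point): Where the eye of the orange guard rests when it hangs properly: bottom of the empty hook, 43 mm from the post's axis, 152 mm above the bench. Its y axis points out of the hook, past the tip, its z up. The ring must come over the tip from outside along -y, with the ring's axis along this y.
- hook_tip (a point): The upturned tip of the empty hook, 19 mm out from the throat and 18 mm higher than the throat point.
Things that resemble listed ones, but are neither listed nor needed, are in the scene too. Leave any blue look-alike of the hook_stand alone.

How it is judged:
By the outcome, as a careful person would: the job done as asked, in the order asked, and still so for the second after the job is handed in, with the robot touching nothing.
It also fails if it takes over 54 s, if anything falls off the work surface, if the arm or the gripper's body presses on something with over 40 N, if the wrist force passes 120 N, or if a joint passes its speed limit or range.

## Working session

There is one attempt and no reset: what is moved stays moved. The work goes in short steps, Python scripts to look and compute and a shell command to move; the robot and the scene stay as the last step left them, time stands still between calls to the robot, and variables do not carry over. Pictures are saved under pics/ and viewed, and the job is handed in when it is done.

```bash
ls; mkdir -p pics; cat > h.py <<'E'
from bench import robot
import cv2, numpy as np
def shot(n,f):
    g=robot.grab_frame(n); cv2.imwrite('pics/'+f,g['pixels'][:,:,::-1]); np.savez('pics/'+f+'.npz',K=g['K'],T=g['T'],p=g['pixels'],d=np.array(g.get('dist',[]))) ; return g
E
python3 - <<'E'
from h import *
for n in ['scene','side','wrist']:
    g=shot(n,n+'0.png'); print(n,g.keys(),g['K'].tolist(),np.round(g['T'],3).tolist())
print(robot.state())
E
```

```text
pics
scene dict_keys(['pixels', 'K', 'T']) [[493.51484567213515, 0.0, 268.9443297294603], [0.0, 493.51484567213515, 208.58618087846313], [0.0, 0.0, 1.0]] [[0.784, -0.358, 0.507, 1.158], [0.62, 0.458, -0.637, -0.895], [-0.004, 0.814, 0.581, 0.85], [0.0, 0.0, 0.0, 1.0]]
side dict_keys(['pixels', 'K', 'T']) [[529.7659511907116, 0.0, 284.9816433689652], [0.0, 529.7659511907116, 204.36892359545706], [0.0, 0.0, 1.0]] [[-0.904, 0.246, -0.349, -0.006], [-0.427, -0.557, 0.712, 1.015], [-0.019, 0.793, 0.609, 1.075], [0.0, 0.0, 0.0, 1.0]]
wrist dict_keys(['pixels', 'K', 'T']) [[373.91972530344805, 0.0, 274.4361925060618], [0.0, 373.91972530344805, 201.97384162850108], [0.0, 0.0, 1.0]] [[1.0, -0.001, 0.002, 0.525], [0.0, 0.954, 0.298, 0.081], [-0.003, -0.298, 0.954, 0.384], [0.0, 0.0, 0.0, 1.0]]
{'clock': 0.15, 'joint_positions': array([-1.46023775e-01,  3.42532903e-01,  1.52476014e+00,  1.58562379e-05,
        1.27543819e+00, -1.46010464e-01]), 'dq': array([ 0.0001516 , -0.00146867, -0.00154474,  0.00090739, -0.0015321 ,
       -0.00117476]), 'joint_torque': array([ 7.52666965e-04, -4.31470585e+01, -2.44352603e+01,  7.18239485e-02,
        5.38185902e-02, -1.32920518e-04]), 'tcp_pos': array([5.24700433e-01, 5.87110667e-05, 2.26233158e-01]), 'tool_rot': array([-3.14141149e+00,  2.81716444e-05,  1.76587333e-03]), 'contact_force': array([ 0.13169642, -0.11768043, -0.47207142]), 'moment': array([ 0.05628898, -0.00971793,  0.04165132]), 'opening': 0.09191484389249815}
```

View pics/scene0.png

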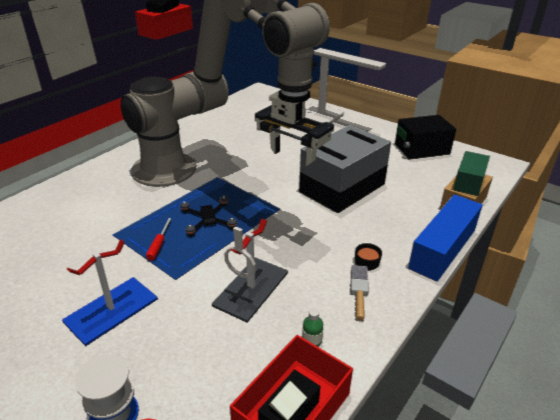

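View pics/side0.png

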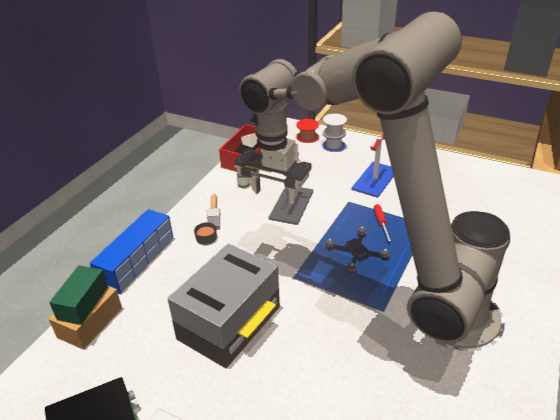

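View pics/wrist0.png

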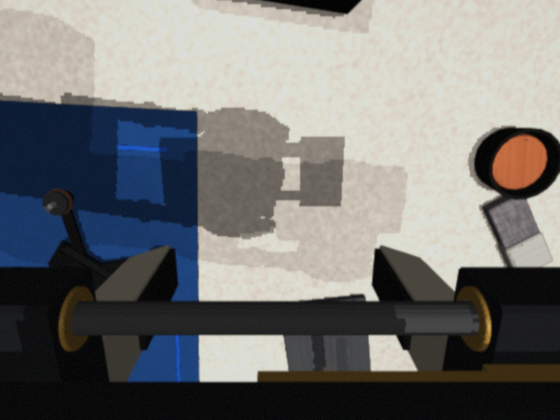

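```bash
python3 - <<'E'
import cv2
a=cv2.imread('pics/scene0.png');b=cv2.imread('pics/side0.png')
def c(im,x,y,w,h,s,f): cv2.imwrite('pics/'+f,cv2.resize(im[y:y+h,x:x+w],None,fx=s,fy=s,interpolation=cv2.INTER_CUBIC))
c(a,280,110,130,110,6,'c1.png');c(b,160,235,130,130,4.5,'c2.png');c(a,200,205,110,120,5,'c3.png');c(b,230,140,110,90,6,'c4.png')
E
```

```text
(no output)
```

View pics/c1.png

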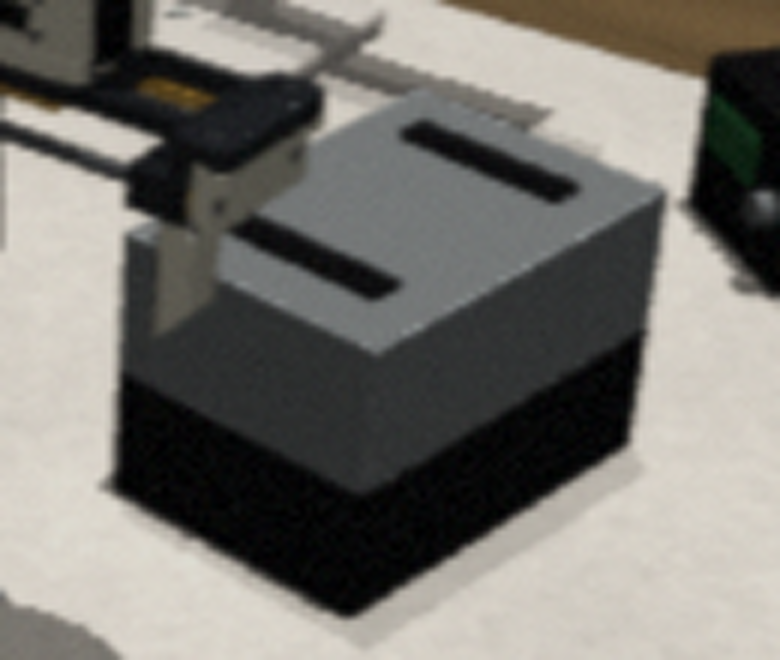

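View pics/c2.png

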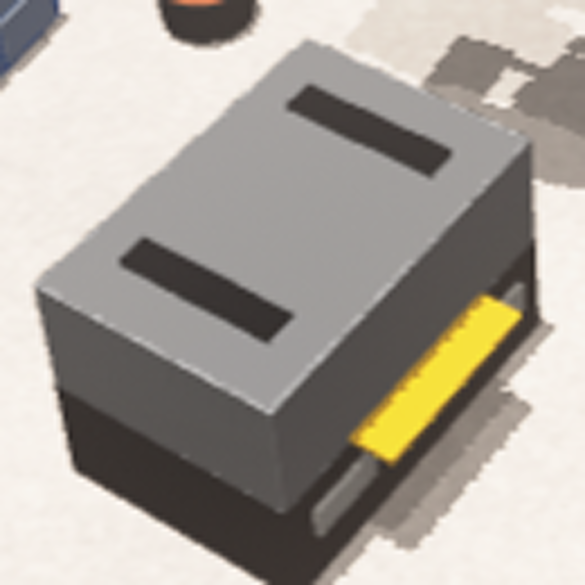

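View pics/c3.png

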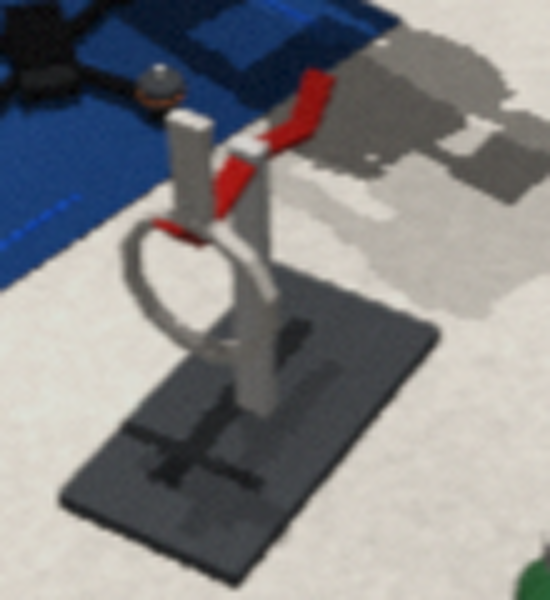

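View pics/c4.png

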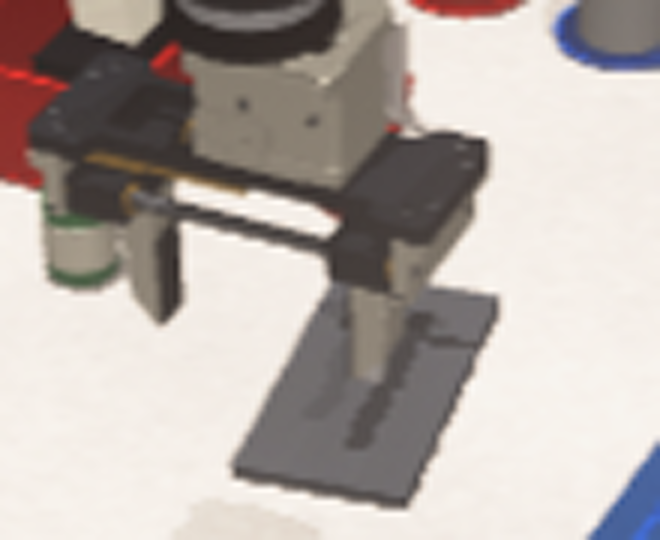

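```bash
cat >> h.py <<'E'
from scipy.optimize import least_squares
def proj(P,K,T):
    P=np.atleast_2d(P); c=(P-T[:3,3])@T[:3,:3]; c=c*[1,-1,-1]
    u=c@K.T; return u[:,:2]/u[:,2:]
def xf(p,P):
    x,y,a=p; P=np.atleast_2d(P); c,s=np.cos(a),np.sin(a)
    return P@np.array([[c,s,0],[-s,c,0],[0,0,1]])+[x,y,0]
def fit(obs,x0):
    # obs list of (npzfile,P,uv)
    d={f:np.load('pics/'+f+'.npz') for f,_,_ in obs}
    r=lambda p:np.concatenate([proj(xf(p,P),d[f]['K'],d[f]['T'])[0]-uv for f,P,uv in obs])
    s=least_squares(r,x0,loss='soft_l1'); return s.x,r(s.x).reshape(-1,2)
E
python3 - <<'E'
from h import *
S='scene0.png';D='side0.png'
def cc(o,s): return lambda u,v:(o[0]+(u+.5)/s-.5,o[1]+(v+.5)/s-.5)
a=cc((280,110),6);b=cc((160,235),4.5)
h=.152
obs=[(S,(.08,-.115,h),a(380,355)),(S,(.08,-.115,0),a(348,617)),(S,(-.08,-.115,0),a(118,485)),(S,(.08,.115,h),a(665,190)),(S,(.08,.115,0),a(628,450)),
(D,(-.08,.115,h),b(270,412)),(D,(.08,.115,h),b(38,288)),(D,(.08,-.115,h),b(310,40)),(D,(-.08,-.115,h),b(530,143)),(D,(.08,.115,0),b(75,468)),(D,(-.08,-.115,0),b(540,320)),(D,(-.108,-.06,.078),b(522,316)),(D,(-.108,.06,.078),b(390,464))]
p,r=fit(obs,[.5,.35,.1]);print('case',p);print(r.round(1).tolist())
print('lip',xf(p,[[-.108,0,.072]]),'hinge',xf(p,[[.08,0,.072]]))
a=cc((200,205),5);b=cc((230,140),6)
obs=[(S,(.05,-.095,.01),a(237,575)),(S,(-.05,-.095,.01),a(62,497)),(S,(.05,.095,.01),a(440,330)),(S,(-.05,.095,.01),a(285,262)),(S,(0,.062,.172),a(320,72)),(S,(0,0,.17),a(250,142)),
(D,(.05,.095,.01),b(235,470)),(D,(-.05,.095,.01),b(407,500)),(D,(-.05,-.095,.01),b(498,300))]
p,r=fit(obs,[.6,-.2,.1]);print('stand',p);print(r.round(1).tolist())
print('throat',xf(p,[[0,.043,.152]]),'tip',xf(p,[[0,.062,.17]]))
E
```

```text
case [ 0.527432    0.27020122 -0.1486233 ]
[[-0.8, -0.5], [0.3, 0.6], [-0.7, 0.7], [1.3, -0.1], [0.7, -0.8], [-0.1, 1.1], [-1.5, -0.8], [-0.4, -0.9], [1.0, -0.7], [-0.3, 0.7], [0.3, 1.2], [0.4, -0.2], [0.6, -0.3]]
lip [[0.4206226  0.28619351 0.072     ]] hinge [[0.60655007 0.25835508 0.072     ]]
stand [ 0.59046005 -0.24979235  0.13424625]
[[0.6, 0.3], [-0.8, -0.8], [1.1, -0.8], [-1.9, -0.6], [0.5, -0.5], [0.0, 0.6], [-1.0, -1.0], [0.2, -0.5], [0.8, -1.0]]
throat [[ 0.58470478 -0.20717925  0.152     ]] tip [[ 0.58216176 -0.1883502   0.17      ]]
```

```bash
cat >> h.py <<'E'
from scipy.spatial.transform import Rotation as Ro
CASE=np.array([.5274,.2702,-.1486]); STAND=np.array([.5905,-.2498,.1342])
def toolR(az,tilt,flip=1):
    # tilt from vertical (rad), fingers forward along az ; tool x = -flip * left
    f=np.array([np.cos(az),np.sin(az),0]); l=np.array([-np.sin(az),np.cos(az),0])
    z=np.sin(tilt)*f-np.cos(tilt)*np.array([0,0,1]); x=-flip*l
    return np.stack([x,np.cross(z,x),z],1)
def cur():
    s=robot.state(); return s['tcp_pos'],Ro.from_rotvec(s['tool_rot']).as_matrix()
def rel(p,R,base=None):
    p0,R0=base if base else cur()
    print('slide',(R0.T@(np.array(p)-p0)*1000).round(1).tolist(),'rot',np.degrees(Ro.from_matrix(R0.T@R).as_rotvec()).round(1).tolist())
def case(P): return xf(CASE,P)[0]
def st():
    s=robot.state(); print({k:np.round(s[k],3).tolist() for k in ['clock','joint_positions','tcp_pos','tool_rot','contact_force','opening']})
E
python3 - <<'E'
from h import *
R=toolR(.1,np.pi/4)
F=case([-.108+.0039,0,.0477]); print(F)
v=F-R[:,2]*.1; print(v)
rel(v+[0,0,.06],R); rel(v,R); rel(F,R)
E
```

```text
[0.42444725 0.28561239 0.0477    ]
[0.35408983 0.2785531  0.11841068]
slide [-170.6, -278.5, 48.1] rot [36.5, 33.0, 79.5]
slide [-170.5, -278.5, 108.1] rot [36.5, 33.0, 79.5]
slide [-100.1, -285.5, 178.7] rot [36.5, 33.0, 79.5]
```

```bash
python3 -m pendant '[{"rotation":[36.5,33,79.5],"slide":[-170,-278,10],"jaw":0},{"rotation":[36.5,33,79.5],"slide":[-170,-278,10],"jaw":0},{"rotation":[36.5,33,79.5],"slide":[-170,-278,10],"jaw":0},{"rotation":[36.5,33,79.5],"slide":[-170,-278,10],"jaw":0},{"rotation":[36.5,33,79.5],"slide":[-170,-278,10],"jaw":0}]'; python3 - <<'E'
from h import *
st()
R=toolR(.1,np.pi/4)
F=case([-.108+.0039,0,.0477]);v=F-R[:,2]*.1
rel(v,R)
E
```

```text
clock: 0.78
tcp_pos: [0.3812, 0.2349, 0.217]
tool_rot: [-2.629, 0.99, -0.414]
contact_force: [0.3, -0.4, -0.5]
opening: 0.0465
{'clock': 0.775, 'joint_positions': [0.354, -0.004, 2.071, 0.061, 0.657, 1.033], 'tcp_pos': [0.381, 0.235, 0.217], 'tool_rot': [-2.629, 0.99, -0.414], 'contact_force': [0.349, -0.408, -0.549], 'opening': 0.047}
slide [-64.8, 21.5, 87.8] rot [18.3, 15.5, 39.3]
```

```bash
python3 -m pendant '[{"rotation":[18.3,15.5,39.3],"slide":[-65,21,88],"jaw":0},{"rotation":[18.3,15.5,39.3],"slide":[-65,21,88],"jaw":0},{"rotation":[18.3,15.5,39.3],"slide":[-65,21,88],"jaw":0},{"rotation":[18.3,15.5,39.3],"slide":[-65,21,88],"jaw":0},{"rotation":[18.3,15.5,39.3],"slide":[-65,21,88],"jaw":0}]'; python3 - <<'E'
from h import *
st()
R=toolR(.1,np.pi/4)
F=case([-.108+.0039,0,.0477]);v=F-R[:,2]*.1
rel(v,R);rel(F,R)
shot('side','s1.png')
E
```

```text
clock: 1.4
tcp_pos: [0.3651, 0.263, 0.1435]
tool_rot: [-2.339, 1.407, -0.6]
contact_force: [0.4, -1.0, 0.1]
opening: 0.0011
{'clock': 1.4, 'joint_positions': [0.627, 0.152, 2.237, -0.792, 0.351, 2.408], 'tcp_pos': [0.365, 0.263, 0.143], 'tool_rot': [-2.339, 1.407, -0.6], 'contact_force': [0.363, -0.954, 0.149], 'opening': 0.001}
slide [-22.9, 13.6, 16.8] rot [12.9, 3.8, 21.6]
slide [-12.3, -7.0, 114.1] rot [12.9, 3.8, 21.6]
```

View pics/s1.png

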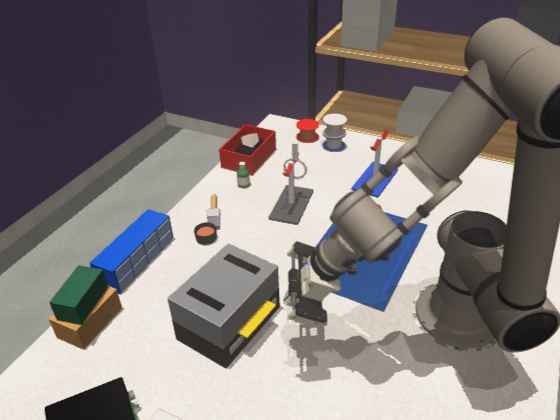

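```bash
python3 - <<'E'
from h import *
p,R=cur(); z=R[:,2]; print(z, 'az',np.arctan2(z[1],z[0]),'tilt',np.degrees(np.arccos(-z[2])),'x',R[:,0])
for az,t in [(.1,45),(.3,45),(.3,38)]:
    Q=toolR(az,np.radians(t)); F=case([-.108+.0039,0,.0477]); print(az,t);rel(F-.06*Q[:,2],Q); rel(F,Q)
E
```

```text
[ 0.51992856  0.07525156 -0.85088865] az 0.14373629962741008 tilt 31.691544025966866 x [ 0.41304479 -0.89406658  0.17331748]
0.1 45
slide [-17.7, 5.0, 55.6] rot [12.9, 3.8, 21.1]
slide [-11.4, -7.4, 114.0] rot [12.9, 3.8, 21.1]
0.3 45
slide [-9.6, 7.4, 55.8] rot [14.0, -3.3, 12.1]
slide [-11.4, -7.4, 114.0] rot [14.0, -3.3, 12.1]
0.3 38
slide [-8.1, 0.3, 54.6] rot [7.1, -4.0, 11.9]
slide [-11.4, -7.4, 114.0] rot [7.1, -4.0, 11.9]
```

```bash
python3 -m pendant '[{"rotation":[7,-4,12],"slide":[-8,0,54],"jaw":0},{"rotation":[7,-4,12],"slide":[-8,0,54],"jaw":0},{"rotation":[7,-4,12],"slide":[-8,0,54],"jaw":0},{"rotation":[7,-4,12],"slide":[-8,0,54],"jaw":0}]'; python3 - <<'E'
from h import *
st()
p,R=cur(); z=R[:,2]; print('az',np.arctan2(z[1],z[0]),'tilt',np.degrees(np.arccos(-z[2])),'x',R[:,0])
for az,t in [(.3,45),(.3,38)]:
    Q=toolR(az,np.radians(t)); F=case([-.108+.0039,0,.0477]); print(az,t); rel(F-.06*Q[:,2],Q);rel(F,Q)
E
```

```text
clock: 1.95
tcp_pos: [0.3252, 0.3444, 0.1254]
tool_rot: [-2.02, 1.665, -0.382]
contact_force: [0.2, -0.4, -0.1]
opening: 0.0004
{'clock': 1.95, 'joint_positions': [0.81, 0.227, 2.23, -0.994, 0.283, 3.1], 'tcp_pos': [0.325, 0.344, 0.125], 'tool_rot': [-2.02, 1.665, -0.382], 'contact_force': [0.238, -0.43, -0.095], 'opening': 0.0}
az 0.3633962034614862 tilt 32.83764393978412 x [ 0.2162757  -0.97194061 -0.09250008]
0.3 45
slide [85.3, -20.5, 45.6] rot [12.3, 1.2, -7.0]
slide [85.8, -33.4, 104.2] rot [12.3, 1.2, -7.0]
0.3 38
slide [84.4, -27.7, 44.5] rot [5.3, 1.7, -6.9]
slide [85.8, -33.4, 104.2] rot [5.3, 1.7, -6.9]
```

```bash
cat > kin.py <<'E'
import numpy as np
from scipy.spatial.transform import Rotation as Ro
from scipy.optimize import least_squares
def Rz(a): return Ro.from_euler('z',a).as_matrix()
def Ry(a): return Ro.from_euler('y',a).as_matrix()
# tool R at q: Rz(j1)Ry(j2+j3)Rz(s4*j4)Ry(j5)Rz(s6*j6+c)
def fk(q,P,s4,s6,c):
    a1,h,L2,e,L4,lat,L6=P
    R=Rz(q[0]); p=R@np.array([a1,lat,h])
    R=R@Ry(q[1]); p=p+R@np.array([0,0,L2])
    R=R@Ry(q[2]); p=p+R@np.array([e,0,L4])
    R=R@Rz(s4*q[3])@Ry(q[4]); p=p+R@np.array([0,0,L6])
    return p,R@Rz(s6*q[5]+c)
data=[([-0.146023775,.342532903,1.52476014,1.5856e-05,1.27543819,-.146010464],[.5247,.0000587,.22623],[-3.1414,0,.00177]),
([0.354,-0.004,2.071,0.061,0.657,1.033],[.381,.235,.217],[-2.629,.99,-.414]),
([0.627,0.152,2.237,-0.792,0.351,2.408],[.365,.263,.143],[-2.339,1.407,-.6]),
([0.81,0.227,2.23,-0.994,0.283,3.1],[.325,.344,.125],[-2.02,1.665,-.382])]
E
python3 - <<'E'
from kin import *
for s4 in(1,-1):
  for s6 in (1,-1):
    for c in (0,np.pi,np.pi/2,-np.pi/2):
        e=[np.degrees(np.linalg.norm((Ro.from_rotvec(r).inv()*Ro.from_matrix(fk(q,[0]*7,s4,s6,c)[1])).as_rotvec())) for q,p,r in data]
        if max(e)<40: print(s4,s6,c,np.round(e,2))
E
```

```text
1 1 3.141592653589793 [0.   0.07 0.08 0.02]
```

```bash
python3 - <<'E'
from kin import *
f=lambda P:np.concatenate([(fk(q,P,1,1,np.pi)[0]-p)*1000 for q,p,r in data]+[.02*(P-np.array([0,.35,.43,0,.4,.08,.25]))*100])
s=least_squares(f,[0,.35,.43,0,.4,.08,.25]); print(s.x.round(4)); print(f(s.x)[:12].round(1))
E
```

```text
[-0.0013  0.2236  0.5061  0.0465  0.381   0.0765  0.3182]
[ 0.   0.1  0.1 -0.  -0.  -0.2  0.2 -0.1  0.3 -0.2  0.1 -0.2]
```

```bash
cat >> kin.py <<'E'
P0=[-0.0013,0.2236,0.5061,0.0465,0.381,0.0765,0.3182]
LO=np.array([-2.53,-.77,.04,-1,.28,-3.11]);HI=np.array([2.53,2.02,2.7,4.14,2.66,3.11])
def ik(p,R,starts=None):
    best=None
    def r(q):
        pp,RR=fk(q,P0,1,1,np.pi); return np.r_[(pp-p)*10,Ro.from_matrix(RR.T@R).as_rotvec()]
    S=starts if starts is not None else [[.4,.2,2,a,.6,b] for a in (-.7,0,1,2.2,3.5) for b in(-2,0,2)]
    out=[]
    for s in S:
        o=least_squares(r,np.clip(s,LO+.01,HI-.01),bounds=(LO,HI))
        if o.cost<1e-7:
            m=np.min(np.r_[o.x-LO,HI-o.x]); out.append((m,o.x))
    return max(out,key=lambda t:t[0]) if out else None
E
python3 - <<'E'
from h import *; from kin import ik
F=case([-.108+.0039,0,.0477])
for fl in (1,-1):
  for t in (20,30,38,45,60):
    for az in (-.15,.1,.3,.5,.7):
        R=toolR(az,np.radians(t),fl); o=ik(F,R)
        if o: print(fl,t,az,round(o[0],2),o[1].round(2))
E
```

```text
1 20 -0.15 0.19 [ 0.59  0.47  1.99 -0.54  0.47  2.76]
1 20 0.1 0.08 [ 0.53  0.45  2.04 -0.42  0.36  2.38]
1 20 0.3 0.01 [ 0.48  0.44  2.07 -0.21  0.29  1.95]
1 20 0.7 0.03 [0.37 0.43 2.08 0.37 0.31 0.91]
1 38 0.3 0.05 [ 0.53  0.48  2.31  3.59  0.33 -1.81]
1 38 0.5 0.06 [ 0.41  0.47  2.34  2.97  0.34 -1.48]
1 38 0.7 0.1 [ 0.28  0.47  2.34  2.41  0.38 -1.21]
1 45 0.1 0.2 [ 0.69  0.56  2.32  3.94  0.58 -1.84]
1 45 0.3 0.31 [ 0.55  0.55  2.39  3.46  0.59 -1.66]
1 45 0.5 0.27 [ 0.4   0.55  2.43  3.01  0.62 -1.54]
1 45 0.7 0.27 [ 0.24  0.55  2.43  2.59  0.64 -1.45]
1 60 0.1 0.29 [ 0.78  0.77  2.41  3.81  1.08 -1.54]
1 60 0.3 0.18 [ 0.6   0.81  2.52  3.42  1.23 -1.51]
1 60 0.5 0.12 [ 0.37  0.84  2.58  3.03  1.33 -1.61]
1 60 0.7 0.12 [ 0.14  0.84  2.58  2.64  1.29 -1.72]
-1 20 -0.15 0.19 [ 0.59  0.47  1.99 -0.54  0.47 -0.38]
-1 20 0.1 0.08 [ 0.53  0.45  2.04 -0.42  0.36 -0.76]
-1 20 0.3 0.01 [ 0.48  0.44  2.07 -0.21  0.29 -1.2 ]
-1 20 0.7 0.03 [ 0.37  0.43  2.08  0.37  0.31 -2.23]
-1 38 0.3 0.05 [0.53 0.48 2.31 3.59 0.33 1.33]
-1 38 0.5 0.06 [0.41 0.47 2.34 2.97 0.34 1.66]
-1 38 0.7 0.1 [0.28 0.47 2.34 2.41 0.38 1.93]
-1 45 0.1 0.2 [0.69 0.56 2.32 3.94 0.58 1.3 ]
-1 45 0.3 0.31 [0.55 0.55 2.39 3.46 0.59 1.48]
-1 45 0.5 0.27 [0.4  0.55 2.43 3.01 0.62 1.6 ]
-1 45 0.7 0.27 [0.24 0.55 2.43 2.59 0.64 1.69]
-1 60 0.1 0.29 [0.78 0.77 2.41 3.81 1.08 1.6 ]
-1 60 0.3 0.18 [0.6  0.81 2.52 3.42 1.23 1.63]
-1 60 0.5 0.12 [0.37 0.84 2.58 3.03 1.33 1.53]
-1 60 0.7 0.12 [0.14 0.84 2.58 2.64 1.29 1.42]
```

```bash
cat >> h.py <<'E'
def lidtcp(th,R,s=.018,off=0.0095):
    th0=np.radians(45)
    E=case([.08-.188*np.cos(th),0,.072+.188*np.sin(th)])
    if th<th0: return E+s*R[:,2]+off*R[:,1]
    C=case([.08-(.188-s)*np.cos(th),0,.072+(.188-s)*np.sin(th)]); return C+off*R[:,1]
E
python3 - <<'E'
from h import *; from kin import ik
for fl,q0 in ((1,[.55,.55,2.39,3.46,.59,-1.66]),(-1,[.55,.55,2.39,3.46,.59,1.48])):
 for t in (45,52):
  for az in (.1,.2,.3):
    R=toolR(az,np.radians(t),fl); F=lidtcp(0,R,off=.0145)
    print(fl,t,az)
    q=q0
    for nm,p in [('F',F),('b60',F-.06*R[:,2]),('b100',F-.1*R[:,2])]+[(th,lidtcp(th,R)) for th in (.4,.8,1.1,1.4)]:
        o=ik(p,R,[q]); print(nm,p.round(3),o and (round(o[0],2),o[1].round(2)))
 
E
```

```text
1 45 0.1
F [0.423 0.286 0.049] (np.float64(0.19), array([ 0.69,  0.56,  2.32,  3.95,  0.58, -1.84]))
b60 [0.381 0.282 0.091] None
b100 [0.353 0.279 0.12 ] None
0.4 [0.441 0.285 0.126] None
0.8 [0.483 0.275 0.187] None
1.1 [0.524 0.269 0.217] None
1.4 [0.571 0.262 0.233] None
1 45 0.2
F [0.423 0.287 0.049] (np.float64(0.3), array([ 0.63,  0.55,  2.36,  3.71,  0.58, -1.75]))
b60 [0.381 0.278 0.091] (np.float64(0.23), array([ 0.69,  0.39,  2.42,  3.9 ,  0.51, -1.9 ]))
b100 [0.354 0.273 0.12 ] (np.float64(0.03), array([ 0.75,  0.28,  2.44,  4.11,  0.46, -2.08]))
0.4 [0.441 0.285 0.126] (np.float64(0.06), array([ 0.59,  0.33,  2.28,  4.07,  0.34, -2.19]))
0.8 [0.483 0.275 0.187] None
1.1 [0.524 0.268 0.217] None
1.4 [0.571 0.261 0.233] None
1 45 0.3
F [0.423 0.287 0.049] (np.float64(0.31), array([ 0.56,  0.54,  2.39,  3.47,  0.59, -1.67]))
b60 [0.382 0.274 0.091] (np.float64(0.22), array([ 0.6 ,  0.38,  2.46,  3.59,  0.5 , -1.76]))
b100 [0.355 0.266 0.12 ] (np.float64(0.14), array([ 0.64,  0.25,  2.49,  3.75,  0.42, -1.89]))
0.4 [0.441 0.286 0.126] (np.float64(0.02), array([ 0.52,  0.32, 
[... 3227 characters left out ...]
.95, 0.64, 1.25]))
0.4 [0.455 0.288 0.142] (np.float64(0.22), array([0.61, 0.36, 2.31, 3.85, 0.5 , 1.19]))
0.8 [0.495 0.277 0.201] (np.float64(0.02), array([0.51, 0.23, 2.2 , 4.11, 0.3 , 0.82]))
1.1 [0.536 0.271 0.231] None
1.4 [0.584 0.264 0.247] None
-1 52 0.3
F [0.443 0.293 0.072] (np.float64(0.29), array([0.56, 0.56, 2.41, 3.45, 0.74, 1.5 ]))
b60 [0.398 0.279 0.109] (np.float64(0.21), array([0.61, 0.42, 2.49, 3.54, 0.69, 1.46]))
b100 [0.367 0.27  0.134] (np.float64(0.17), array([0.66, 0.3 , 2.53, 3.63, 0.62, 1.39]))
0.4 [0.454 0.29  0.142] (np.float64(0.19), array([0.53, 0.34, 2.34, 3.55, 0.47, 1.35]))
0.8 [0.495 0.278 0.201] None
1.1 [0.536 0.272 0.231] None
1.4 [0.584 0.264 0.247] None
```

```bash
cat >> h.py <<'E'
def lidtcp2(th,T,az,s=.018,off=.0095):
    R=toolR(az,np.radians(T)); th0=np.radians(90-T)
    E=case([.08-.188*np.cos(th),0,.072+.188*np.sin(th)])
    if th<th0: return E+s*R[:,2]+off*R[:,1],R
    C=case([.08-(.188-s)*np.cos(th),0,.072+(.188-s)*np.sin(th)]); return C+off*R[:,1],R
E
python3 - <<'E'
from h import *; from kin import ik
for az in (.1,.2,.3):
    q=[.55,.55,2.39,3.46,.8,-1.66]; print(az)
    for th,T in ((0,52),(.2,55),(.4,58),(.6,64),(.8,70),(1,76),(1.2,82),(1.4,88),(1.5,90)):
        p,R=lidtcp2(th,T,az); o=ik(p,R,[q]); 
        if o: q=o[1]
        print(th,T,p.round(3),o and (round(o[0],2),o[1].round(2)))
E
```

```text
0.1
0 52 [0.429 0.287 0.053] (np.float64(0.29), array([ 0.73,  0.63,  2.36,  3.85,  0.79, -1.7 ]))
0.2 55 [0.434 0.287 0.091] (np.float64(0.24), array([ 0.73,  0.55,  2.36,  3.9 ,  0.78, -1.76]))
0.4 58 [0.445 0.285 0.128] (np.float64(0.21), array([ 0.72,  0.48,  2.35,  3.93,  0.77, -1.83]))
0.6 64 [0.464 0.279 0.159] (np.float64(0.27), array([ 0.7 ,  0.47,  2.37,  3.87,  0.87, -1.8 ]))
0.8 70 [0.486 0.276 0.185] (np.float64(0.34), array([ 0.67,  0.48,  2.36,  3.79,  0.98, -1.76]))
1 76 [0.513 0.272 0.206] (np.float64(0.35), array([ 0.62,  0.52,  2.35,  3.71,  1.1 , -1.72]))
1.2 82 [0.544 0.267 0.221] (np.float64(0.38), array([ 0.56,  0.58,  2.32,  3.63,  1.22, -1.68]))
1.4 88 [0.578 0.263 0.23 ] (np.float64(0.42), array([ 0.5 ,  0.66,  2.28,  3.55,  1.35, -1.65]))
1.5 90 [0.595 0.26  0.232] (np.float64(0.45), array([ 0.47,  0.69,  2.25,  3.52,  1.38, -1.65]))
0.2
0 52 [0.429 0.288 0.053] (np.float64(0.29), array([ 0.66,  0.63,  2.41,  3.64,  0.81, -1.64]))
0.2 55 [0.433 0.287 0.091] (np.float64(0.29), array([ 0.66,  0.54,  2.41,  3.68,  0.8 , -1.69]))
0.4 58 [0.445 0.286 0.128] (np.
[... 816 characters left out ...]
  3.45,  0.82, -1.63]))
0.4 58 [0.445 0.287 0.128] (np.float64(0.26), array([ 0.56,  0.46,  2.44,  3.45,  0.78, -1.66]))
0.6 64 [0.464 0.278 0.159] (np.float64(0.24), array([ 0.51,  0.45,  2.46,  3.38,  0.89, -1.63]))
0.8 70 [0.486 0.275 0.185] (np.float64(0.24), array([ 0.47,  0.47,  2.46,  3.33,  1.01, -1.61]))
1 76 [0.513 0.271 0.206] (np.float64(0.26), array([ 0.42,  0.51,  2.44,  3.27,  1.13, -1.6 ]))
1.2 82 [0.544 0.267 0.221] (np.float64(0.29), array([ 0.36,  0.57,  2.41,  3.21,  1.27, -1.58]))
1.4 88 [0.578 0.263 0.23 ] (np.float64(0.35), array([ 0.31,  0.66,  2.35,  3.15,  1.4 , -1.57]))
1.5 90 [0.595 0.26  0.232] (np.float64(0.38), array([ 0.29,  0.68,  2.32,  3.13,  1.43, -1.57]))
```

```bash
cat > tr.py <<'E'
from h import *; from kin import *
def path(qs):  # list of joint waypoints -> rows relative grouped by 5
    fs=[fk(q,P0,1,1,np.pi) for q in qs]
    for i in range(1,len(qs)):
        a=np.degrees(np.linalg.norm(Ro.from_matrix(fs[i-1][1].T@fs[i][1]).as_rotvec())); d=1000*np.linalg.norm(fs[i][0]-fs[i-1][0])
        b=((i-1)//5)*5; p0,R0=fs[b]
        lowc=fs[i][0]-.066*fs[i][1][:,2]
        print(i,'sl',(R0.T@(fs[i][0]-p0)*1000).round(0).astype(int).tolist(),'rot',np.degrees(Ro.from_matrix(R0.T@fs[i][1]).as_rotvec()).round(1).tolist(),'| step',round(a,1),round(d,1),'tcp',fs[i][0].round(3),'bodyz',lowc.round(3), 'dq',np.abs(np.subtract(qs[i],qs[i-1])).max().round(2))
E
python3 - <<'E'
from tr import *
q0=robot.state()['joint_positions']
R=toolR(.2,np.radians(52)); F,_=lidtcp2(0,52,.2,off=.0145)
qb=ik(F-.06*R[:,2],R,[[.75,.51,2.49,3.76,.79,-1.68]])[1]; print(qb.round(3))
N=25
qs=[]
for i in range(N+1):
    t=i/N; q=q0+(qb-q0)*t
    q[1]-=.35*np.sin(np.pi*t); q[4]=max(.34,q0[4]+(qb[4]-q0[4])*max(0,(t-.5)*2)) if i else q0[4]
    qs.append(q)
path(qs)
E
```

```text
[ 0.747  0.507  2.491  3.759  0.787 -1.676]
1 sl [17, 16, -12] rot [-2.7, 2.2, -0.1] | step 3.5 26.0 tcp [0.309 0.323 0.124] bodyz [0.278 0.314 0.182] dq 0.19
2 sl [12, 31, -23] rot [-5.1, 0.4, -0.3] | step 3.0 19.3 tcp [0.29  0.324 0.126] bodyz [0.262 0.313 0.185] dq 0.19
3 sl [4, 45, -34] rot [-7.3, -1.9, -0.6] | step 3.2 19.7 tcp [0.271 0.328 0.129] bodyz [0.245 0.314 0.188] dq 0.19
4 sl [-7, 58, -45] rot [-9.1, -4.8, -0.9] | step 3.4 20.1 tcp [0.252 0.334 0.133] bodyz [0.229 0.318 0.192] dq 0.19
5 sl [-20, 68, -57] rot [-10.6, -8.1, -1.2] | step 3.6 20.4 tcp [0.235 0.343 0.138] bodyz [0.214 0.324 0.197] dq 0.19
6 sl [-16, 10, -7] rot [-1.0, -3.5, -0.6] | step 3.7 20.3 tcp [0.219 0.354 0.144] bodyz [0.201 0.331 0.203] dq 0.19
7 sl [-33, 17, -14] rot [-1.6, -7.2, -1.1] | step 3.8 19.9 tcp [0.205 0.367 0.151] bodyz [0.189 0.34  0.209] dq 0.19
8 sl [-50, 22, -21] rot [-1.7, -10.9, -1.7] | step 3.7 19.0 tcp [0.193 0.38  0.159] bodyz [0.179 0.349 0.216] dq 0.19
9 sl [-67, 24, -28] rot [-1.3, -14.4, -2.1] | step 3.6 17.8 tcp [0.185 0.393 0.167] bodyz [0.171 0.359 0.222] dq 0.19
10 sl [-
[... 1151 characters left out ...]
9
20 sl [49, -71, 29] rot [15.9, 3.3, -1.3] | step 5.0 30.2 tcp [0.281 0.452 0.188] bodyz [0.249 0.405 0.222] dq 0.19
21 sl [34, -11, 7] rot [3.2, 4.8, -1.5] | step 5.9 36.0 tcp [0.308 0.432 0.173] bodyz [0.271 0.39  0.207] dq 0.19
22 sl [75, -17, 10] rot [5.6, 11.0, -3.5] | step 7.0 41.7 tcp [0.333 0.405 0.154] bodyz [0.291 0.369 0.19 ] dq 0.19
23 sl [121, -20, 7] rot [7.1, 18.5, -6.0] | step 8.0 46.8 tcp [0.355 0.37  0.132] bodyz [0.309 0.341 0.169] dq 0.19
24 sl [172, -17, -4] rot [7.2, 27.0, -9.0] | step 9.0 51.3 tcp [0.371 0.327 0.109] bodyz [0.322 0.307 0.148] dq 0.19
25 sl [223, -10, -23] rot [6.0, 36.3, -12.5] | step 10.0 55.1 tcp [0.379 0.278 0.086] bodyz [0.328 0.268 0.127] dq 0.19
```

```bash
python3 -m pendant '[{"rotation":[-2.7,2.2,-0.1],"slide":[17,16,-12],"jaw":0},{"rotation":[-5.1,0.4,-0.3],"slide":[12,31,-23],"jaw":0},{"rotation":[-7.3,-1.9,-0.6],"slide":[4,45,-34],"jaw":0},{"rotation":[-9.1,-4.8,-0.9],"slide":[-7,58,-45],"jaw":0},{"rotation":[-10.6,-8.1,-1.2],"slide":[-20,68,-57],"jaw":0}]'; python3 - <<'E'
from h import *
st()
E
```

```text
clock: 2.58
tcp_pos: [0.2357, 0.3437, 0.1396]
tool_rot: [-2.139, 1.647, -0.089]
contact_force: [-0.5, -0.2, -0.1]
opening: 0.0007
{'clock': 2.575, 'joint_positions': [0.794, 0.074, 2.281, -0.031, 0.341, 2.133], 'tcp_pos': [0.236, 0.344, 0.14], 'tool_rot': [-2.139, 1.647, -0.089], 'contact_force': [-0.481, -0.209, -0.111], 'opening': 0.001}
```

Follows the branch exactly. Continue.

```bash
python3 -m pendant '[{"rotation":[-1.0,-3.5,-0.6],"slide":[-16,10,-7],"jaw":0},{"rotation":[-1.6,-7.2,-1.1],"slide":[-33,17,-14],"jaw":0},{"rotation":[-1.7,-10.9,-1.7],"slide":[-50,22,-21],"jaw":0},{"rotation":[-1.3,-14.4,-2.1],"slide":[-67,24,-28],"jaw":0},{"rotation":[-0.5,-17.7,-2.5],"slide":[-82,24,-33],"jaw":0}]'
python3 -m pendant '[{"rotation":[1.2,-2.9,-0.4],"slide":[-14,-4,0],"jaw":0},{"rotation":[2.8,-5.2,-0.7],"slide":[-24,-10,1],"jaw":0},{"rotation":[4.6,-7.0,-0.8],"slide":[-31,-17,2],"jaw":0},{"rotation":[6.4,-8.2,-0.8],"slide":[-34,-25,6],"jaw":0},{"rotation":[7.9,-10.7,-0.8],"slide":[-44,-31,9],"jaw":0}]'
 python3 - <<'E'
from h import *
st()
E
```

```text
clock: 3.2
tcp_pos: [0.1807, 0.4062, 0.1781]
tool_rot: [-2.071, 1.422, 0.223]
contact_force: [0.7, 0.2, 0.2]
opening: 0.0005
clock: 3.82
tcp_pos: [0.1929, 0.4532, 0.2027]
tool_rot: [-1.895, 1.275, 0.294]
contact_force: [0.1, 0.6, -1.1]
opening: 0.0007
{'clock': 3.825, 'joint_positions': [0.772, 0.062, 2.386, 1.873, 0.384, 0.221], 'tcp_pos': [0.193, 0.453, 0.203], 'tool_rot': [-1.895, 1.275, 0.294], 'contact_force': [0.104, 0.633, -1.149], 'opening': 0.001}
```

```bash
python3 -m pendant '[{"rotation":[2.3,-1.7,0],"slide":[-4,-10,6],"jaw":0},{"rotation":[5.2,-2.5,-0.2],"slide":[-3,-23,12],"jaw":0},{"rotation":[8.7,-2.0,-0.4],"slide":[7,-39,19],"jaw":0},{"rotation":[12.3,-0.1,-0.7],"slide":[24,-55,24],"jaw":0},{"rotation":[15.9,3.3,-1.3],"slide":[49,-71,29],"jaw":0}]'
python3 -m pendant '[{"rotation":[3.2,4.8,-1.5],"slide":[34,-11,7],"jaw":0},{"rotation":[5.6,11.0,-3.5],"slide":[75,-17,10],"jaw":0},{"rotation":[7.1,18.5,-6],"slide":[121,-20,7],"jaw":0},{"rotation":[7.2,27,-9],"slide":[172,-17,-4],"jaw":0},{"rotation":[6,36.3,-12.5],"slide":[223,-10,-23],"jaw":0}]'
 python3 - <<'E'
from h import *
st()
R=toolR(.2,np.radians(52)); F,_=lidtcp2(0,52,.2,off=.0145)
rel(F-.06*R[:,2],R);rel(F-.03*R[:,2],R); rel(F,R)
shot('side','s2.png')
E
```

```text
clock: 4.45
tcp_pos: [0.284, 0.452, 0.1899]
tool_rot: [-1.69, 1.263, 0.041]
contact_force: [-0.5, -0.1, -0.2]
opening: 0.0001
clock: 5.08
tcp_pos: [0.3814, 0.2765, 0.0873]
tool_rot: [-1.808, 1.486, -0.731]
contact_force: [0.1, -0.3, 0.3]
opening: 0.0003
{'clock': 5.075, 'joint_positions': [0.747, 0.509, 2.49, 3.768, 0.791, -1.681], 'tcp_pos': [0.381, 0.276, 0.087], 'tool_rot': [-1.808, 1.486, -0.731], 'contact_force': [0.146, -0.328, 0.281], 'opening': 0.0}
slide [-1.8, 1.7, -0.9] rot [-0.1, -0.4, -0.1]
slide [-2.0, 1.8, 29.1] rot [-0.1, -0.4, -0.1]
slide [-2.2, 1.8, 59.1] rot [-0.1, -0.4, -0.1]
```

View pics/s2.png

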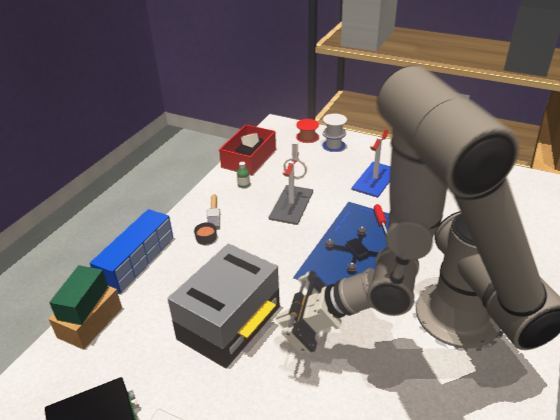

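```bash
python3 -m pendant '[{"rotation":[0,0,0],"slide":[-2,2,20],"jaw":0},{"rotation":[0,0,0],"slide":[-2,2,40],"jaw":0},{"rotation":[0,0,0],"slide":[-2,2,59],"jaw":0},{"rotation":[0,0,0],"slide":[-2,2,59],"jaw":0}]'
 python3 - <<'E'
from h import *
st()
g=shot('side','s3.png'); cv2.imwrite('pics/c5.png',cv2.resize(g['pixels'][220:370,160:360,::-1],None,fx=4,fy=4))
b=cur()
for th,T in ((0,52),(.1,53.5),(.2,55),(.3,56.5),(.4,58),(.5,61)):
    p,R=lidtcp2(th,T,.2); print(th); rel(p,R,b)
E
```

```text
clock: 5.62
tcp_pos: [0.4255, 0.289, 0.0493]
tool_rot: [-1.806, 1.485, -0.724]
contact_force: [-0.1, -0.0, -0.4]
opening: 0.0004
{'clock': 5.625, 'joint_positions': [0.671, 0.647, 2.413, 3.648, 0.838, -1.618], 'tcp_pos': [0.425, 0.289, 0.049], 'tool_rot': [-1.806, 1.485, -0.724], 'contact_force': [-0.102, -0.019, -0.368], 'opening': 0.0}
0
slide [1.8, -5.5, 0.6] rot [-0.1, -0.1, -0.2]
0.1
slide [2.1, -21.3, -10.0] rot [1.4, -0.1, -0.2]
0.2
slide [3.0, -38.0, -19.1] rot [2.9, -0.1, -0.2]
0.3
slide [4.5, -55.6, -26.6] rot [4.4, -0.1, -0.2]
0.4
slide [6.7, -73.7, -32.5] rot [5.9, -0.1, -0.2]
0.5
slide [9.4, -92.8, -36.5] rot [8.9, -0.1, -0.2]
```

View pics/c5.png

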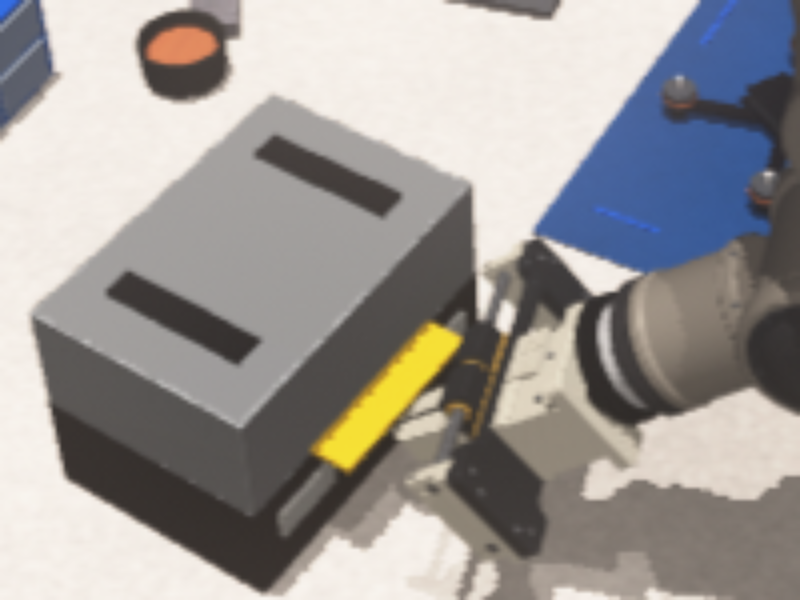

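The closed fingers are under the middle of the yellow lip (fingertips at crop (420,420)), the body is clear. Lift, slowly at first.

```bash
python3 -m pendant '[{"rotation":[0,0,0],"slide":[1,-6,0],"jaw":0},{"rotation":[1.4,0,0],"slide":[2,-21,-10],"jaw":0},{"rotation":[2.9,0,0],"slide":[3,-38,-19],"jaw":0},{"rotation":[4.4,0,0],"slide":[4,-56,-26],"jaw":0},{"rotation":[5.9,0,0],"slide":[6,-74,-32],"jaw":0}]'
 python3 - <<'E'
from h import *
st()
g=shot('side','s4.png'); cv2.imwrite('pics/c6.png',cv2.resize(g['pixels'][200:370,160:360,::-1],None,fx=3.5,fy=3.5))
b=cur()
for th,T in ((.4,58),(.5,61),(.6,64),(.7,67),(.8,70),(.9,73)):
    p,R=lidtcp2(th,T,.2); print(th); rel(p,R,b)
E
```

```text
clock: 6.3
tcp_pos: [0.445, 0.2874, 0.1286]
tool_rot: [-1.729, 1.42, -0.784]
contact_force: [0.9, 0.1, -0.4]
opening: 0.0002
{'clock': 6.3, 'joint_positions': [0.652, 0.466, 2.402, 3.702, 0.773, -1.738], 'tcp_pos': [0.445, 0.287, 0.129], 'tool_rot': [-1.729, 1.42, -0.784], 'contact_force': [0.893, 0.138, -0.421], 'opening': 0.0}
0.4
slide [1.5, 3.2, 0.6] rot [-0.3, -0.0, -0.3]
0.5
slide [4.2, -16.2, -1.3] rot [2.7, -0.0, -0.3]
0.6
slide [12.5, -32.6, -2.2] rot [5.7, -0.0, -0.3]
0.7
slide [16.0, -49.3, -0.6] rot [8.7, -0.0, -0.3]
0.8
slide [19.9, -65.7, 2.7] rot [11.7, -0.0, -0.3]
0.9
slide [24.1, -81.7, 7.5] rot [14.7, -0.0, -0.3]
```

View pics/c6.png

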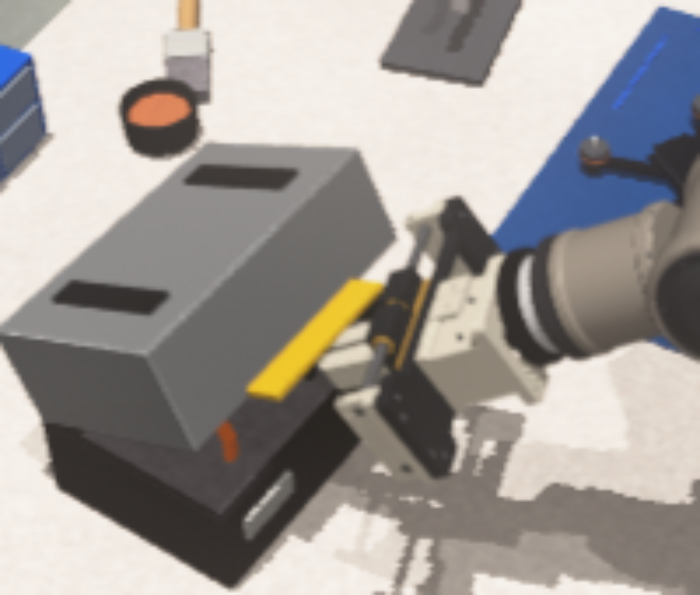

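```bash
python3 -m pendant '[{"rotation":[2.7,0,0],"slide":[4,-17,-1],"jaw":0},{"rotation":[5.7,0,0],"slide":[10,-33,-1],"jaw":0},{"rotation":[8.7,0,0],"slide":[15,-50,0],"jaw":0},{"rotation":[11.7,0,0],"slide":[20,-66,3],"jaw":0},{"rotation":[14.7,0,0],"slide":[24,-82,8],"jaw":0}]'
 python3 - <<'E'
from h import *
st()
g=shot('side','s5.png'); cv2.imwrite('pics/c7.png',cv2.resize(g['pixels'][180:370,140:360,::-1],None,fx=3,fy=3))
b=cur()
for th,T in ((.9,73),(1,76),(1.1,79),(1.2,82),(1.3,85),(1.4,88),(1.5,90)):
    p,R=lidtcp2(th,T,.2); print(th); rel(p,R,b)
E
```

```text
clock: 6.98
tcp_pos: [0.4995, 0.2735, 0.1933]
tool_rot: [-1.531, 1.258, -0.924]
contact_force: [0.0, 0.1, -0.4]
opening: 0.0006
{'clock': 6.975, 'joint_positions': [0.551, 0.498, 2.412, 3.531, 1.054, -1.659], 'tcp_pos': [0.5, 0.273, 0.193], 'tool_rot': [-1.531, 1.258, -0.924], 'contact_force': [0.046, 0.07, -0.359], 'opening': 0.001}
0.9
slide [-0.3, -1.6, -2.0] rot [0.0, -0.1, -0.2]
1
slide [4.3, -14.9, 8.0] rot [3.0, -0.1, -0.2]
1.1
slide [9.3, -27.1, 19.3] rot [6.0, -0.1, -0.2]
1.2
slide [14.5, -38.1, 31.7] rot [9.0, -0.2, -0.2]
1.3
slide [20.0, -47.8, 45.1] rot [12.0, -0.2, -0.2]
1.4
slide [25.6, -56.0, 59.5] rot [15.0, -0.2, -0.2]
1.5
slide [31.3, -62.7, 74.3] rot [17.0, -0.2, -0.2]
```

View pics/c7.png

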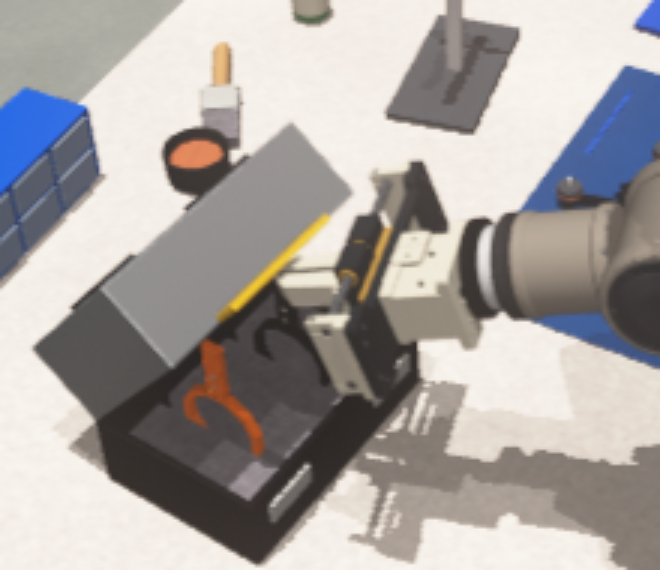

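```bash
python3 -m pendant '[{"rotation":[3,0,0],"slide":[4,-15,8],"jaw":0},{"rotation":[6,0,0],"slide":[9,-27,19],"jaw":0},{"rotation":[9,0,0],"slide":[14,-38,32],"jaw":0},{"rotation":[12,0,0],"slide":[20,-48,45],"jaw":0},{"rotation":[16,0,0],"slide":[28,-59,66],"jaw":0}]'
 python3 - <<'E'
from h import *
st()
g=shot('side','s6.png'); cv2.imwrite('pics/c8.png',cv2.resize(g['pixels'][180:370,140:360,::-1],None,fx=3,fy=3))
E
```

```text
clock: 7.65
tcp_pos: [0.584, 0.262, 0.2298]
tool_rot: [-1.312, 1.078, -1.052]
contact_force: [0.9, 0.4, -0.2]
opening: 0.0008
{'clock': 7.65, 'joint_positions': [0.404, 0.673, 2.312, 3.351, 1.396, -1.601], 'tcp_pos': [0.584, 0.262, 0.23], 'tool_rot': [-1.312, 1.078, -1.052], 'contact_force': [0.86, 0.361, -0.235], 'opening': 0.001}
```

View pics/c8.png

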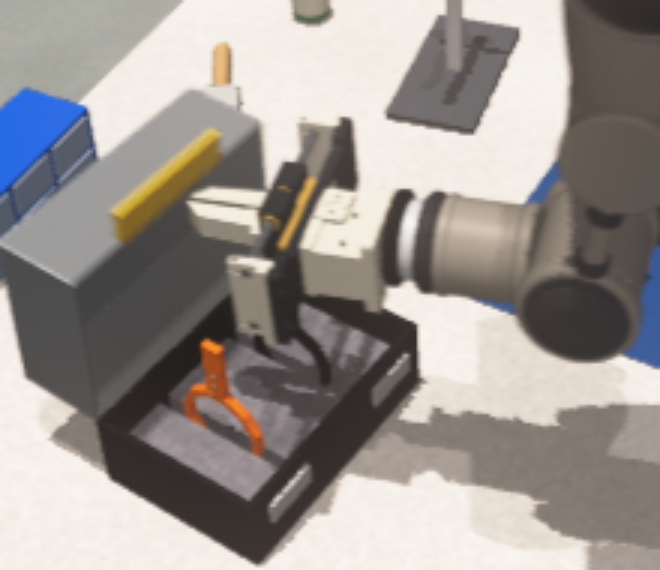

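```bash
python3 - <<'E'
from tr import *
st()
for fl in (1,-1):
  for z in (.3,.25,.115):
    p=case([0,.045,z]); o=ik(p,toolR(-.1486,0,fl),[[.4,.3,1.6,0,1.2,a] for a in (-1.5,1.5)]); print(fl,z,p.round(3),o and o[1].round(2))
for q in ([.42,.3,2.35,3.2,.9,-1.6],[.45,.1,2.2,3.2,.6,-1.6],[.45,0,2.1,1.6,.6,0],[.4,0,1.9,0,.8,1.6]):
    p,R=fk(q,P0,1,1,np.pi); print(q,p.round(3),R[:,2].round(2),(p-.066*R[:,2]).round(3))
E
```

```text
{'clock': 7.7, 'joint_positions': [0.401, 0.678, 2.307, 3.35, 1.399, -1.6], 'tcp_pos': [0.587, 0.261, 0.229], 'tool_rot': [-1.308, 1.077, -1.054], 'contact_force': [3.476, -1.044, -1.765], 'opening': 0.0}
1 0.3 [0.534 0.315 0.3  ] [0.41 0.49 1.1  0.   1.55 2.13]
1 0.25 [0.534 0.315 0.25 ] [0.41 0.51 1.2  0.   1.43 2.13]
1 0.115 [0.534 0.315 0.115] [0.41 0.61 1.4  0.   1.13 2.13]
-1 0.3 [0.534 0.315 0.3  ] [ 0.41  0.49  1.1   0.    1.55 -1.01]
-1 0.25 [0.534 0.315 0.25 ] [ 0.41  0.51  1.2   0.    1.43 -1.01]
-1 0.115 [0.534 0.315 0.115] [ 0.41  0.61  1.4   0.    1.13 -1.01]
[0.42, 0.3, 2.35, 3.2, 0.9, -1.6] [0.522 0.301 0.292] [ 0.92  0.36 -0.18] [0.462 0.277 0.304]
[0.45, 0.1, 2.2, 3.2, 0.6, -1.6] [0.527 0.328 0.397] [ 0.91  0.4  -0.13] [0.468 0.302 0.406]
[0.45, 0, 2.1, 1.6, 0.6, 0] [0.369 0.463 0.369] [ 0.4   0.82 -0.4 ] [0.342 0.408 0.396]
[0.4, 0, 1.9, 0, 0.8, 1.6] [0.413 0.257 0.275] [ 0.39  0.17 -0.9 ] [0.387 0.246 0.335]
```

```bash
python3 - <<'E'
from tr import *
q0=robot.state()['joint_positions']
D=ik(case([0,.045,.25]),toolR(-.1486,0,1),[[.4,.5,1.2,0,1.4,2.1]])[1]
W=[(q0,0),(np.array([.42,.3,2.35,3.2,.85,-1.55]),5),(np.array([.45,.05,2.2,1.6,.5,0.1]),8),(np.array([.4,.05,1.85,0,.8,2.0]),9),(D,8)]
qs=[q0]
for i in range(1,len(W)):
    for k in range(W[i][1]): qs.append(W[i-1][0]+(W[i][0]-W[i-1][0])*(k+1)/W[i][1])
path(qs)
E
```

```text
1 sl [-12, -11, -6] rot [-2.5, -2.1, 0.9] | step 3.4 17.4 tcp [0.577 0.271 0.24 ] bodyz [0.513 0.256 0.244] dq 0.11
2 sl [-24, -21, -16] rot [-5.0, -4.2, 1.5] | step 3.3 18.0 tcp [0.566 0.281 0.25 ] bodyz [0.503 0.264 0.257] dq 0.11
3 sl [-34, -31, -27] rot [-7.4, -6.2, 1.7] | step 3.2 18.6 tcp [0.553 0.289 0.26 ] bodyz [0.49  0.27  0.269] dq 0.11
4 sl [-44, -39, -42] rot [-9.9, -8.1, 1.7] | step 3.1 19.2 tcp [0.537 0.296 0.269] bodyz [0.476 0.274 0.281] dq 0.11
5 sl [-52, -47, -58] rot [-12.4, -9.9, 1.3] | step 3.0 19.9 tcp [0.519 0.3   0.277] bodyz [0.459 0.277 0.292] dq 0.11
6 sl [-49, -10, -4] rot [-0.7, -8.5, 3.9] | step 9.4 50.3 tcp [0.5   0.345 0.29 ] bodyz [0.445 0.313 0.304] dq 0.21
7 sl [-92, -14, -15] rot [-2.9, -16.1, 6.9] | step 8.4 44.7 tcp [0.476 0.382 0.298] bodyz [0.426 0.342 0.313] dq 0.21
8 sl [-128, -12, -29] rot [-6.3, -22.3, 9.1] | step 7.4 38.7 tcp [0.45  0.41  0.301] bodyz [0.405 0.365 0.319] dq 0.21
9 sl [-156, -7, -46] rot [-10.6, -27.1, 10.3] | step 6.5 32.5 tcp [0.424 0.429 0.301] bodyz [0.385 0.38  0.321] dq 0.21
10 sl [-174, 2, -63] rot [-15.3, -30.2, 10
[... 1696 characters left out ...]
.08
25 sl [61, -78, -2] rot [-4.9, 16.6, 13.1] | step 3.3 15.2 tcp [0.479 0.287 0.269] bodyz [0.462 0.28  0.333] dq 0.08
26 sl [-6, -11, 7] rot [-2.8, 1.5, 0.9] | step 3.3 14.5 tcp [0.491 0.294 0.267] bodyz [0.478 0.288 0.331] dq 0.08
27 sl [-12, -21, 13] rot [-5.6, 3.0, 1.7] | step 3.3 13.7 tcp [0.503 0.299 0.263] bodyz [0.493 0.295 0.328] dq 0.08
28 sl [-18, -31, 21] rot [-8.3, 4.5, 2.6] | step 3.3 13.0 tcp [0.515 0.305 0.259] bodyz [0.508 0.302 0.325] dq 0.08
29 sl [-23, -39, 28] rot [-11.1, 6.1, 3.4] | step 3.3 12.3 tcp [0.525 0.31  0.255] bodyz [0.521 0.308 0.321] dq 0.08
30 sl [-28, -46, 35] rot [-13.8, 7.8, 4.2] | step 3.3 11.5 tcp [0.534 0.315 0.25 ] bodyz [0.534 0.315 0.316] dq 0.08
```

```bash
python3 -m pendant '[{"rotation":[-2.5,-2.1,0.9],"slide":[-12,-11,-6],"jaw":0},{"rotation":[-5,-4.2,1.5],"slide":[-24,-21,-16],"jaw":0},{"rotation":[-7.4,-6.2,1.7],"slide":[-34,-31,-27],"jaw":0},{"rotation":[-9.9,-8.1,1.7],"slide":[-44,-39,-42],"jaw":0},{"rotation":[-12.4,-9.9,1.3],"slide":[-52,-47,-58],"jaw":0}]'
python3 -m pendant '[{"rotation":[-0.7,-8.5,3.9],"slide":[-49,-10,-4],"jaw":0},{"rotation":[-2.9,-16.1,6.9],"slide":[-92,-14,-15],"jaw":0},{"rotation":[-6.3,-22.3,9.1],"slide":[-128,-12,-29],"jaw":0},{"rotation":[-10.6,-27.1,10.3],"slide":[-156,-7,-46],"jaw":0},{"rotation":[-15.3,-30.2,10.8],"slide":[-174,2,-63],"jaw":0}]'
python3 -c "
from h import *
st(); shot('side','s7.png')"
```

```text
clock: 8.32
tcp_pos: [0.5166, 0.3016, 0.2777]
tool_rot: [-1.533, 1.097, -0.802]
contact_force: [-0.3, 0.6, 1.4]
opening: 0.0005
clock: 8.95
tcp_pos: [0.3971, 0.4413, 0.2986]
tool_rot: [-1.701, 0.952, -0.105]
contact_force: [-0.8, -0.0, -1.1]
opening: 0.0007
{'clock': 8.95, 'joint_positions': [0.445, 0.136, 2.253, 2.18, 0.618, -0.493], 'tcp_pos': [0.397, 0.441, 0.299], 'tool_rot': [-1.701, 0.952, -0.105], 'contact_force': [-0.817, -0.023, -1.099], 'opening': 0.001}
```

View pics/s7.png

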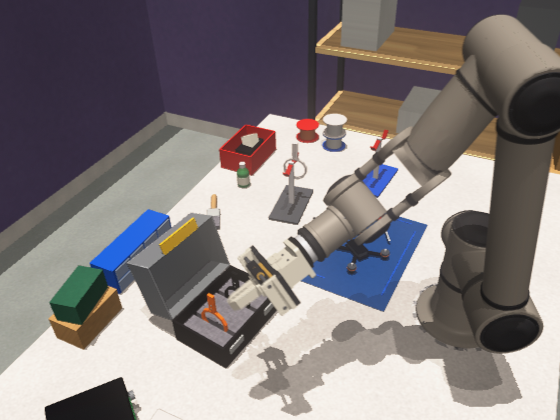

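```bash
python3 -m pendant '[{"rotation":[-4.6,-1,0.9],"slide":[-12,15,-6],"jaw":0},{"rotation":[-8.8,-0.5,1.4],"slide":[-16,27,-14],"jaw":0},{"rotation":[-12.2,1.4,1.6],"slide":[-13,35,-24],"jaw":0},{"rotation":[-15.4,0.8,4.1],"slide":[-18,37,-24],"jaw":0},{"rotation":[-19,1.3,6.5],"slide":[-17,41,-26],"jaw":0}]'
python3 -m pendant '[{"rotation":[-3.6,1.7,2.7],"slide":[8,5,-3],"jaw":0},{"rotation":[-6.9,4.7,5.6],"slide":[21,9,-8],"jaw":0},{"rotation":[-9.6,9,8.7],"slide":[41,11,-16],"jaw":0},{"rotation":[-11.3,14.4,12],"slide":[66,10,-27],"jaw":0},{"rotation":[-11.8,20.8,15.5],"slide":[94,4,-42],"jaw":0}]'
python3 -c "
from h import *
st(); shot('side','s8.png'); g=shot('scene','sc8.png')
"
```

```text
clock: 9.62
tcp_pos: [0.3511, 0.4302, 0.2804]
tool_rot: [-1.942, 1.127, 0.114]
contact_force: [-0.9, 0.3, -0.1]
opening: 0.0004
clock: 10.25
tcp_pos: [0.39, 0.3364, 0.2601]
tool_rot: [-2.031, 1.677, 0.022]
contact_force: [-0.7, 1.2, 0.1]
opening: 0.0004
{'clock': 10.25, 'joint_positions': [0.416, 0.05, 1.921, 0.348, 0.747, 1.59], 'tcp_pos': [0.39, 0.336, 0.26], 'tool_rot': [-2.031, 1.677, 0.022], 'contact_force': [-0.658, 1.209, 0.07], 'opening': 0.0}
```

View pics/s8.png

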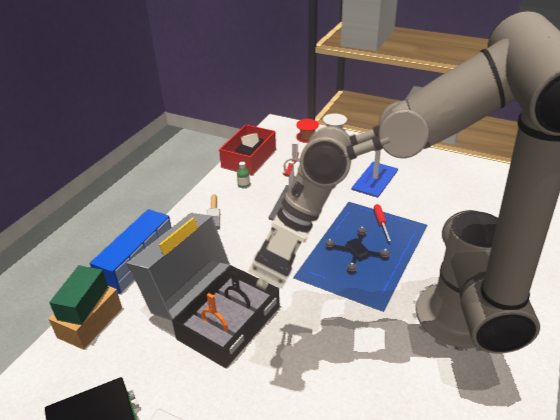

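View pics/sc8.png

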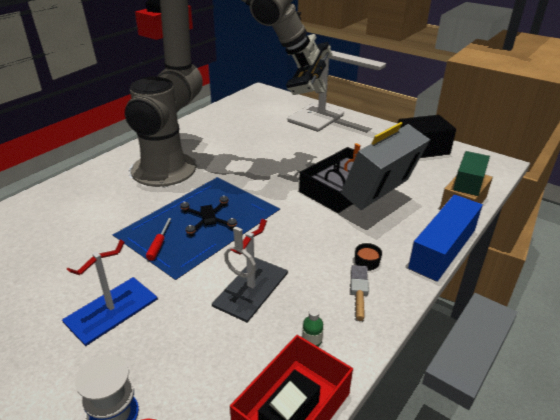

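```bash
python3 - <<'E'
import cv2
a=cv2.imread('pics/s8.png');b=cv2.imread('pics/sc8.png');c=cv2.imread('pics/s2.png')
def z(i,x,y,w,h,s): return cv2.resize(i[y:y+h,x:x+w],None,fx=s,fy=s,interpolation=cv2.INTER_CUBIC)
cv2.imwrite('pics/d1.png',cv2.hconcat([z(a,180,270,50,70,8),z(b,330,130,50,70,8)]))
cv2.imwrite('pics/d2.png',cv2.hconcat([z(c,255,130,70,100,5.5),z(b,205,210,70,100,5.5)]))
E
```

```text
(no output)
```

View pics/d1.png

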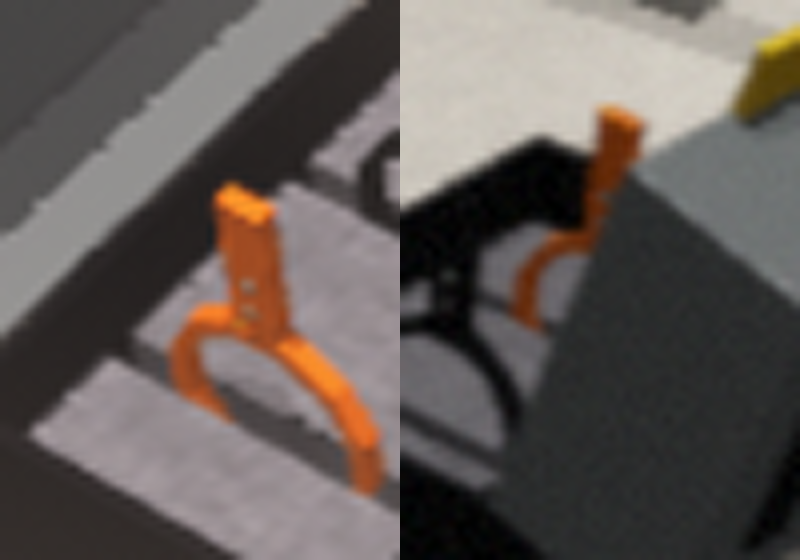

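View pics/d2.png

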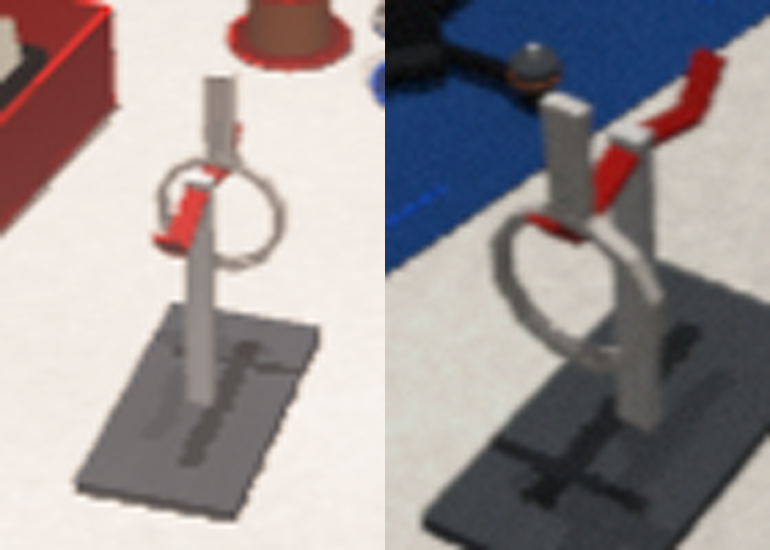

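```bash
python3 - <<'E'
from h import *
def ray(f,uv,z):
    d=np.load('pics/'+f+'.npz'); K,T=d['K'],d['T']; v=np.linalg.inv(K)@[uv[0],uv[1],1]; v=T[:3,:3]@(v*[1,-1,-1]); o=T[:3,3]; return o+v*(z-o[2])/v[2]
def inv(p,base): 
    c,s=np.cos(base[2]),np.sin(base[2]); d=p[:2]-base[:2]; return np.round([c*d[0]+s*d[1],-s*d[0]+c*d[1]],4)
def cc(o,s): return lambda u,v:(o[0]+(u+.5)/s-.5,o[1]+(v+.5)/s-.5)
a=cc((180,270),8)(245,200); b=cc((330,130),8)(220,117)
for f,uv in(('s8.png',a),('sc8.png',b)): 
    p=ray(f,uv,.14); print(p.round(4),inv(p,CASE))
S='scene0.png';D='s2.png'
a=cc((200,205),5);b=cc((255,130),5.5)
obs=[(S,(.05,-.095,.01),a(237,575)),(S,(-.05,-.095,.01),a(62,497)),(S,(.05,.095,.01),a(440,330)),(S,(-.05,.095,.01),a(285,262)),(S,(0,.062,.172),a(320,72)),(S,(0,0,.17),a(250,142)),
(D,(.05,.095,.01),b(78,485)),(D,(-.05,.095,.01),b(235,513)),(D,(-.05,-.095,.01),b(320,330)),(D,(.05,-.095,.01),b(176,304)),(D,(0,.062,.171),b(172,242)),(D,(0,0,.17),b(200,182))]
p,r=fit(obs,[.6,-.2,.1]);print('stand',p);print(r.round(1).tolist())
print('throat',xf(p,[[0,.043,.152]]),'tip',xf(p,[[0,.062,.17]]))
E
```

```text
[0.5426 0.3121 0.14  ] [0.0088 0.0437]
[0.5408 0.312  0.14  ] [0.0071 0.0433]
stand [ 0.58941867 -0.24913116  0.13225625]
[[0.3, -0.1], [-1.0, -1.2], [0.9, -1.1], [-2.0, -0.9], [0.3, -0.8], [-0.1, 0.3], [-0.9, -0.7], [0.5, -0.2], [0.8, -0.8], [-0.8, -0.8], [-1.0, -1.4], [-0.1, -0.9]]
throat [[ 0.58374821 -0.20650668  0.152     ]] tip [[ 0.58124267 -0.18767261  0.17      ]]
```

```bash
python3 - <<'E'
from h import *
print(robot.state()['tcp_pos'])
R=toolR(-.1486,0,1); rel([.5417,.312,.22],R); rel([.5417,.312,.11],R)
E
```

```text
[0.39111167 0.33715833 0.26132138]
slide [73.0, -120.8, 71.4] rot [-18.5, 22.9, 19.1]
slide [108.5, -80.3, 167.3] rot [-18.5, 22.9, 19.1]
```

```bash
python3 -m pendant '[{"rotation":[-4.6,5.7,4.8],"slide":[18,-30,18],"jaw":40},{"rotation":[-9.2,11.4,9.6],"slide":[36,-60,36],"jaw":40},{"rotation":[-14,17.2,14.4],"slide":[54,-90,54],"jaw":40},{"rotation":[-18.5,22.9,19.1],"slide":[73,-121,71],"jaw":40},{"rotation":[-18.5,22.9,19.1],"slide":[73,-121,71],"jaw":40}]'
python3 - <<'E'
from h import *
st(); shot('wrist','w1.png')
R=toolR(-.1486,0,1); rel([.5417,.312,.22],R); rel([.5417,.312,.11],R)
E
```

```text
clock: 10.98
tcp_pos: [0.5418, 0.3129, 0.2131]
tool_rot: [2.05, -2.369, -0.012]
contact_force: [-1.0, 0.3, -0.5]
opening: 0.0393
{'clock': 10.975, 'joint_positions': [0.399, 0.545, 1.235, 0.005, 1.371, 2.113], 'tcp_pos': [0.542, 0.313, 0.213], 'tool_rot': [2.05, -2.369, -0.012], 'contact_force': [-0.97, 0.251, -0.53], 'opening': 0.039}
slide [0.6, -1.4, -4.8] rot [0.5, 0.0, 0.3]
slide [0.6, -2.4, 105.2] rot [0.5, 0.0, 0.3]
```

View pics/w1.png

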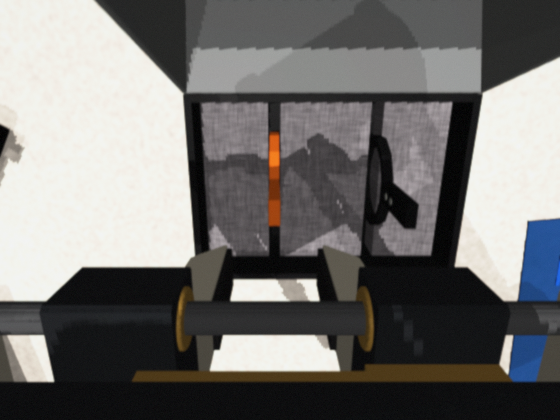

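```bash
python3 - <<'E'
from h import *
d=np.load('pics/w1.png.npz')
for nm,c in (('orange',(.008,.0435)),('black',(.008,-.0435))):
    for z in (.045,.06,.084,.14): print(nm,z,proj(case([c[0],c[1],z]),d['K'],d['T']).round(0), proj(case([c[0]-.009,c[1],z]),d['K'],d['T']).round(0))
E
```

```text
orange 0.045 [[275. 177.]] [[275. 187.]]
orange 0.06 [[275. 182.]] [[275. 192.]]
orange 0.084 [[275. 189.]] [[275. 200.]]
orange 0.14 [[275. 213.]] [[275. 226.]]
black 0.045 [[372. 178.]] [[371. 187.]]
black 0.06 [[376. 182.]] [[375. 192.]]
black 0.084 [[384. 190.]] [[383. 201.]]
black 0.14 [[408. 214.]] [[406. 227.]]
```

```bash
python3 -m pendant '[{"rotation":[0.5,0,0],"slide":[0,-2,35],"jaw":40},{"rotation":[0.5,0,0],"slide":[0,-2,70],"jaw":40},{"rotation":[0.5,0,0],"slide":[0,-2,95],"jaw":40},{"rotation":[0.5,0,0],"slide":[0,-2,104],"jaw":40},{"rotation":[0.5,0,0],"slide":[0,-2,104],"jaw":40}]'
python3 - <<'E'
from h import *
st(); shot('wrist','w2.png')
R=toolR(-.1486,0,1); rel([.5417,.312,.11],R)
E
```

```text
clock: 11.65
tcp_pos: [0.5421, 0.3114, 0.1161]
tool_rot: [-2.049, 2.375, -0.009]
contact_force: [0.0, -1.0, 0.7]
opening: 0.0399
{'clock': 11.65, 'joint_positions': [0.401, 0.618, 1.385, -0.004, 1.132, 2.12], 'tcp_pos': [0.542, 0.311, 0.116], 'tool_rot': [-2.049, 2.375, -0.009], 'contact_force': [0.033, -1.015, 0.742], 'opening': 0.04}
slide [-0.4, 1.2, 6.7] rot [-0.5, 0.0, 0.1]
```

View pics/w2.png

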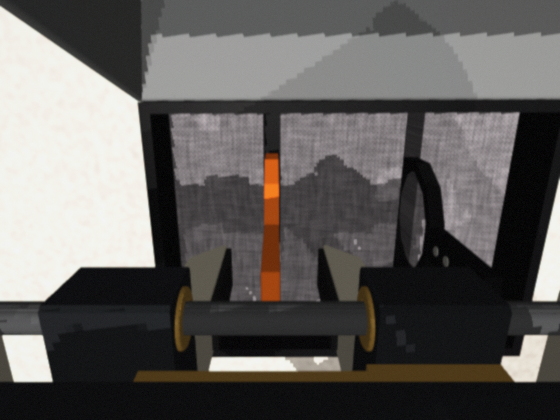

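```bash
python3 -m pendant '[{"rotation":[-0.5,0,0],"slide":[-1,1,6],"jaw":40},{"rotation":[-0.5,0,0],"slide":[-1,1,6],"jaw":12},{"rotation":[-0.5,0,0],"slide":[-1,1,6],"jaw":0},{"rotation":[-0.5,0,0],"slide":[-1,1,6],"jaw":0},{"rotation":[-0.5,0,0],"slide":[-1,1,6],"jaw":0}]'
python3 -m pendant '[{"rotation":[0,0,0],"slide":[0,0,0],"jaw":0},{"rotation":[0,0,0],"slide":[0,0,-4],"jaw":0},{"rotation":[0,0,0],"slide":[0,0,-10],"jaw":0}]'
python3 - <<'E'
from h import *
st(); g=shot('side','s9.png');cv2.imwrite('pics/c9.png',cv2.resize(g['pixels'][200:370,140:340,::-1],None,fx=3.5,fy=3.5))
E
```

```text
clock: 12.32
tcp_pos: [0.5421, 0.312, 0.1092]
tool_rot: [2.049, -2.379, 0.001]
contact_force: [0.1, 0.9, 0.4]
opening: 0.0077
clock: 12.7
tcp_pos: [0.542, 0.3119, 0.1193]
tool_rot: [2.049, -2.378, 0.0]
contact_force: [-0.0, -0.8, -1.1]
opening: 0.0078
{'clock': 12.7, 'joint_positions': [0.4, 0.62, 1.372, -0.001, 1.152, 2.12], 'tcp_pos': [0.542, 0.312, 0.119], 'tool_rot': [2.049, -2.378, 0.0], 'contact_force': [-0.002, -0.77, -1.116], 'opening': 0.008}
```

View pics/c9.png

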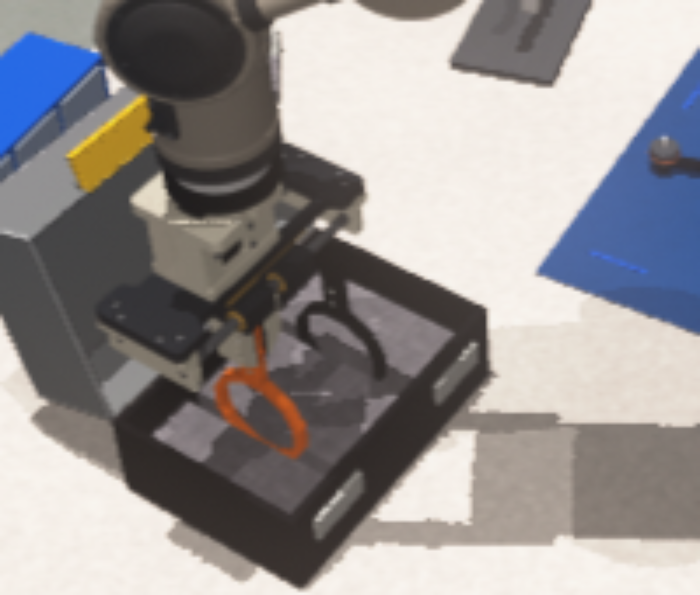

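```bash
cat >> h.py <<'E'
STAND=np.array([.5894,-.2491,.1323])
def hook(P): return xf(STAND,P)[0]
RH=toolR(.1323,0,1)
E
python3 -m pendant '[{"rotation":[0,0,0],"slide":[0,0,-30],"jaw":0},{"rotation":[0,0,0],"slide":[0,0,-70],"jaw":0},{"rotation":[0,0,0],"slide":[0,0,-120],"jaw":0},{"rotation":[0,0,0],"slide":[0,0,-160],"jaw":0},{"rotation":[0,0,0],"slide":[0,0,-170],"jaw":0}]'
python3 - <<'E'
from h import *
st(); g=shot('side','s10.png')
A=hook([0,.163,.26]); print(A); rel(A,RH)
E
```

```text
clock: 13.38
tcp_pos: [0.5432, 0.3127, 0.2925]
tool_rot: [-2.048, 2.377, -0.004]
contact_force: [0.1, 1.1, -0.4]
opening: 0.008
{'clock': 13.375, 'joint_positions': [0.401, 0.5, 1.098, -0.001, 1.54, 2.12], 'tcp_pos': [0.543, 0.313, 0.293], 'tool_rot': [-2.048, 2.377, -0.004], 'contact_force': [0.141, 1.087, -0.423], 'opening': 0.008}
[ 0.56789795 -0.08752444  0.26      ]
slide [392.0, -83.8, 31.9] rot [-0.2, 0.0, -16.1]
```

View pics/s10.png

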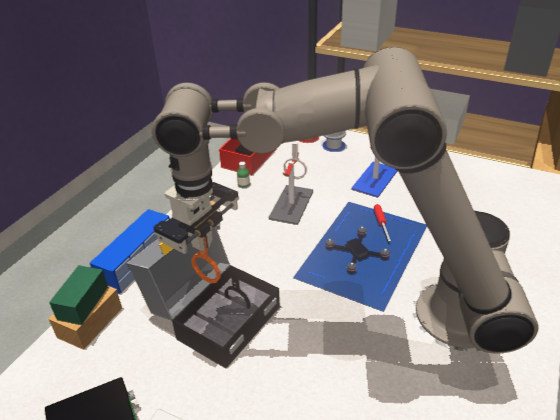

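```bash
python3 -m pendant '[{"rotation":[0,0,-1],"slide":[20,-4,-3],"jaw":0},{"rotation":[0,0,-3],"slide":[60,-12,-3],"jaw":0},{"rotation":[0,0,-5],"slide":[105,-22,-3],"jaw":0},{"rotation":[0,0,-7],"slide":[150,-32,0],"jaw":0},{"rotation":[0,0,-9],"slide":[195,-42,0],"jaw":0}]'
python3 - <<'E'
from h import *
st(); A=hook([0,.163,.26]); rel(A,RH)
E
```

```text
clock: 14.05
tcp_pos: [0.5541, 0.1117, 0.2871]
tool_rot: [2.229, -2.207, -0.004]
contact_force: [1.1, 0.5, 0.4]
opening: 0.0077
{'clock': 14.05, 'joint_positions': [0.064, 0.384, 1.295, -0.002, 1.468, 1.626], 'tcp_pos': [0.554, 0.112, 0.287], 'tool_rot': [2.229, -2.207, -0.004], 'contact_force': [1.068, 0.465, 0.391], 'opening': 0.008}
slide [199.3, -12.0, 27.4] rot [0.3, -0.1, -7.0]
```

```bash
python3 -m pendant '[{"rotation":[0,0,-2],"slide":[45,-3,6],"jaw":0},{"rotation":[0,0,-4],"slide":[90,-6,12],"jaw":0},{"rotation":[0,0,-6],"slide":[140,-9,19],"jaw":0},{"rotation":[0,0,-7],"slide":[180,-11,25],"jaw":0},{"rotation":[0,0,-7],"slide":[199,-12,27],"jaw":0}]'
python3 -m pendant '[{"rotation":[0,0,0],"slide":[0,0,0],"jaw":0},{"rotation":[0,0,0],"slide":[0,0,0],"jaw":0},{"rotation":[0,0,0],"slide":[0,0,0],"jaw":0}]'
python3 - <<'E'
from h import *
st(); 
a=shot('side','s11.png')['pixels'];b=shot('scene','sc11.png')['pixels']
z=lambda i,x,y,w,h,s: cv2.resize(i[y:y+h,x:x+w,::-1],None,fx=s,fy=s)
cv2.imwrite('pics/d3.png',cv2.hconcat([z(a,220,120,130,180,3),z(b,190,140,130,180,3)]))
A=hook([0,.163,.26]); rel(A,RH)
E
```

```text
clock: 14.68
tcp_pos: [0.5677, -0.0874, 0.2604]
tool_rot: [2.356, -2.072, -0.005]
contact_force: [-0.3, 0.8, -0.4]
opening: 0.0076
clock: 15.05
tcp_pos: [0.5687, -0.0843, 0.263]
tool_rot: [2.362, -2.068, 0.0]
contact_force: [0.1, -0.3, -0.5]
opening: 0.0077
{'clock': 15.05, 'joint_positions': [-0.279, 0.412, 1.317, -0.002, 1.413, 1.159], 'tcp_pos': [0.569, -0.084, 0.263], 'tool_rot': [2.362, -2.068, 0.0], 'contact_force': [0.126, -0.299, -0.525], 'opening': 0.008}
slide [2.7, 1.2, 3.0] rot [0.1, -0.1, -0.0]
```

View pics/d3.png

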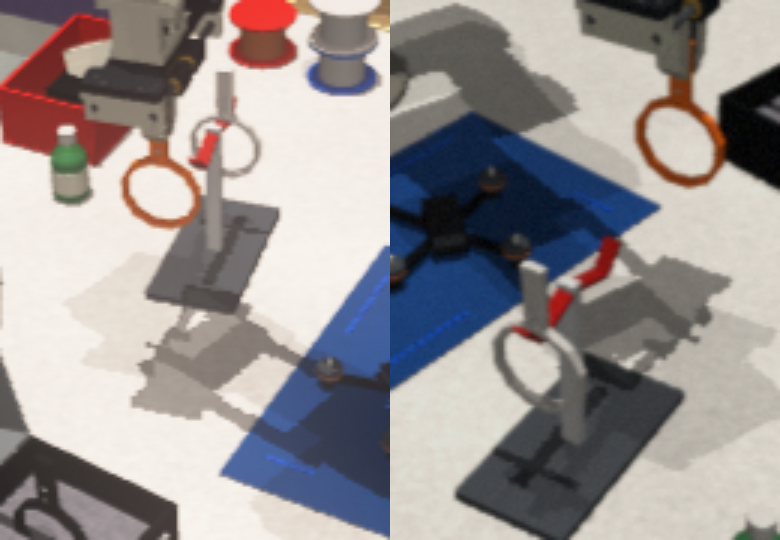

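```bash
python3 - <<'E'
from h import *
p,R=cur(); a=np.linspace(0,2*np.pi,25)[:-1]
for f in('s11.png','sc11.png'):
    d=np.load('pics/'+f+'.npz'); im=d['p'][:,:,::-1].copy()
    for rr,col in((.033,(255,0,255)),(.039,(0,255,0))):
        P=np.array([p+R[:,2]*(.065)+rr*(np.cos(t)*R[:,1]+np.sin(t)*R[:,2]) for t in a])
        for u in proj(P,d['K'],d['T']): im[tuple(np.round(u[::-1]).astype(int))]=col
    # hook overlay
    H=np.array([hook([sx,y,z]) for y,z in((0,.166),(.045,.15),(.062,.17)) for sx in(-.007,.007)])
    for u in proj(H,d['K'],d['T']): im[tuple(np.round(u[::-1]).astype(int))]=(0,255,0)
    cv2.imwrite('pics/o_'+f,cv2.resize(im[130:310,220:350] if f[1]=='1' else im[140:260,190:320] if 0 else im[130:260,220:350],None,fx=4,fy=4,interpolation=cv2.INTER_NEAREST))
cv2.imwrite('pics/d4.png',cv2.hconcat([cv2.imread('pics/o_s11.png')[:520,:400],cv2.imread('pics/o_sc11.png')[:520,:]])[:520,:800])
E
```

```text
(no output)
```

View pics/d4.png

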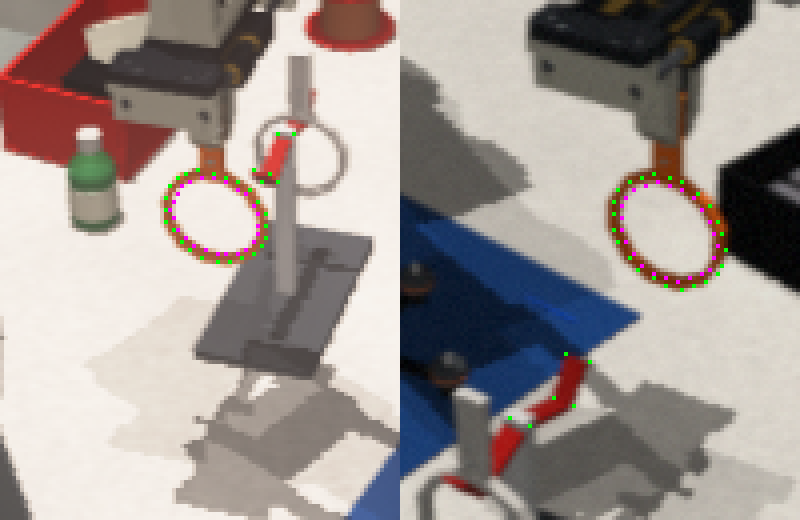

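```bash
python3 - <<'E'
from h import *
rel(hook([0,.143,.219]),RH); rel(hook([0,.085,.219]),RH); rel(hook([0,.044,.219]),RH);rel(hook([0,.044,.184]),RH)
E
```

```text
slide [22.7, 1.2, 44.1] rot [0.1, -0.1, -0.0]
slide [80.7, 1.2, 44.2] rot [0.1, -0.1, -0.0]
slide [121.7, 1.2, 44.2] rot [0.1, -0.1, -0.0]
slide [121.6, 1.1, 79.2] rot [0.1, -0.1, -0.0]
```

```bash
python3 -m pendant '[{"rotation":[0,0,0],"slide":[10,1,22],"jaw":0},{"rotation":[0,0,0],"slide":[23,1,44],"jaw":0},{"rotation":[0,0,0],"slide":[45,1,44],"jaw":0},{"rotation":[0,0,0],"slide":[62,1,44],"jaw":0},{"rotation":[0,0,0],"slide":[62,1,44],"jaw":0}]'
python3 - <<'E'
from h import *
st(); 
a=shot('side','s12.png')['pixels'];b=shot('scene','sc12.png')['pixels']
z=lambda i,x,y,w,h,s: cv2.resize(i[y:y+h,x:x+w,::-1],None,fx=s,fy=s)
cv2.imwrite('pics/d5.png',cv2.hconcat([z(a,230,120,100,120,4),z(b,210,140,100,120,4)]))
rel(hook([0,.103,.219]),RH);rel(hook([0,.044,.219]),RH)
E
```

```text
clock: 15.78
tcp_pos: [0.5762, -0.1491, 0.2198]
tool_rot: [2.358, -2.073, 0.003]
contact_force: [0.8, -0.2, -0.9]
opening: 0.0078
{'clock': 15.775, 'joint_positions': [-0.381, 0.476, 1.333, -0.002, 1.331, 1.062], 'tcp_pos': [0.576, -0.149, 0.22], 'tool_rot': [2.358, -2.073, 0.003], 'contact_force': [0.833, -0.156, -0.94], 'opening': 0.008}
slide [-0.5, 0.0, 0.5] rot [0.0, -0.1, -0.1]
slide [58.5, -0.1, 0.6] rot [0.0, -0.1, -0.1]
```

View pics/d5.png

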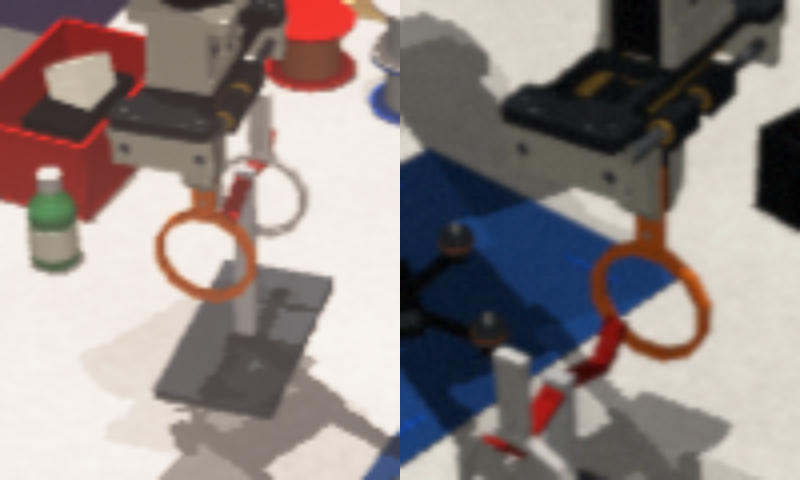

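```bash
python3 -m pendant '[{"rotation":[0,0,0],"slide":[15,0,0],"jaw":0},{"rotation":[0,0,0],"slide":[35,0,0],"jaw":0},{"rotation":[0,0,0],"slide":[52,0,0],"jaw":0},{"rotation":[0,0,0],"slide":[58,0,0],"jaw":0},{"rotation":[0,0,0],"slide":[58,0,0],"jaw":0}]'
python3 - <<'E'
from h import *
st(); 
a=shot('side','s13.png')['pixels'];b=shot('scene','sc13.png')['pixels']
z=lambda i,x,y,w,h,s: cv2.resize(i[y:y+h,x:x+w,::-1],None,fx=s,fy=s)
cv2.imwrite('pics/d6.png',cv2.hconcat([z(a,230,120,100,120,4),z(b,210,160,100,120,4)]))
rel(hook([0,.044,.219]),RH);rel(hook([0,.044,.184]),RH)
E
```

```text
clock: 16.5
tcp_pos: [0.5831, -0.2055, 0.2187]
tool_rot: [2.359, -2.071, -0.001]
contact_force: [-0.4, 0.3, 0.3]
opening: 0.0076
{'clock': 16.5, 'joint_positions': [-0.462, 0.522, 1.26, -0.002, 1.361, 0.98], 'tcp_pos': [0.583, -0.205, 0.219], 'tool_rot': [2.359, -2.071, -0.001], 'contact_force': [-0.429, 0.281, 0.294], 'opening': 0.008}
slide [0.9, -0.4, -0.2] rot [0.1, -0.1, -0.1]
slide [0.9, -0.4, 34.8] rot [0.1, -0.1, -0.1]
```

View pics/d6.png

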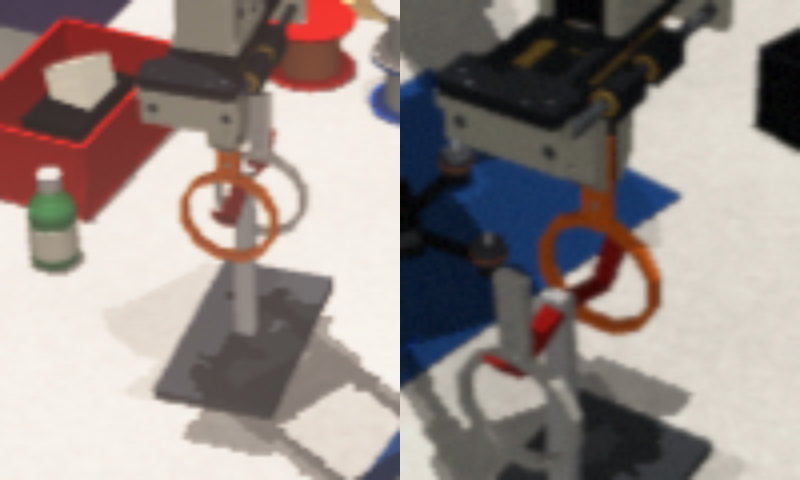

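Hook tip is through the ring. Lower gently, to just at contact.

```bash
python3 -m pendant '[{"rotation":[0,0,0],"slide":[1,0,10],"jaw":0},{"rotation":[0,0,0],"slide":[1,0,20],"jaw":0},{"rotation":[0,0,0],"slide":[1,0,28],"jaw":0},{"rotation":[0,0,0],"slide":[1,0,32],"jaw":0},{"rotation":[0,0,0],"slide":[1,0,32],"jaw":0}]'
python3 -m pendant '[{"rotation":[0,0,0],"slide":[0,0,0],"jaw":0},{"rotation":[0,0,0],"slide":[0,0,2],"jaw":0},{"rotation":[0,0,0],"slide":[0,0,2],"jaw":0}]'
python3 - <<'E'
from h import *
st(); 
a=shot('side','s14.png')['pixels'];b=shot('scene','sc14.png')['pixels']
z=lambda i,x,y,w,h,s: cv2.resize(i[y:y+h,x:x+w,::-1],None,fx=s,fy=s)
cv2.imwrite('pics/d7.png',cv2.hconcat([z(a,240,130,66,80,6),z(b,220,190,66,80,6)]))
rel(hook([0,.044,.184]),RH)
E
```

```text
clock: 17.23
tcp_pos: [0.5832, -0.2059, 0.1866]
tool_rot: [2.36, -2.07, -0.001]
contact_force: [0.1, -0.4, -0.2]
opening: 0.0079
clock: 17.6
tcp_pos: [0.5835, -0.2061, 0.1852]
tool_rot: [2.36, -2.07, 0.001]
contact_force: [-0.0, -0.5, 0.5]
opening: 0.0079
{'clock': 17.6, 'joint_positions': [-0.462, 0.547, 1.311, -0.002, 1.283, 0.979], 'tcp_pos': [0.583, -0.206, 0.185], 'tool_rot': [2.36, -2.07, 0.001], 'contact_force': [-0.039, -0.461, 0.522], 'opening': 0.008}
slide [-0.6, -0.2, 1.2] rot [0.1, -0.1, -0.1]
```

View pics/d7.png

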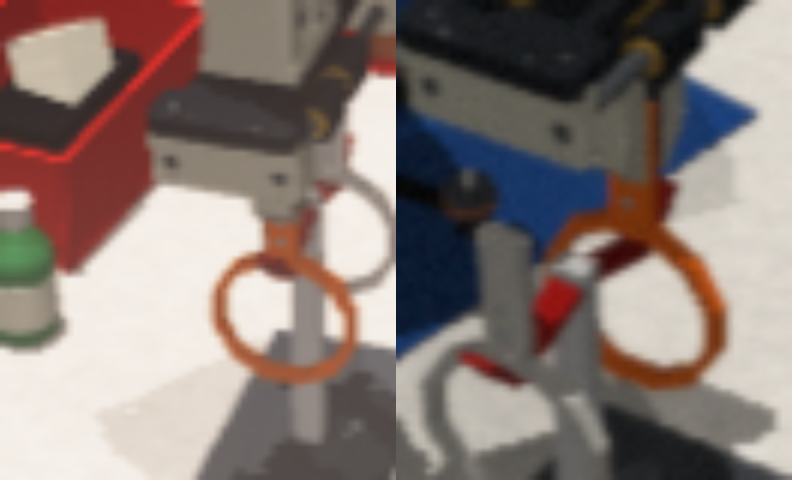

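```bash
python3 -m pendant '[{"rotation":[0,0,0],"slide":[0,0,1],"jaw":0},{"rotation":[0,0,0],"slide":[0,0,1],"jaw":0}]'
python3 -m pendant '[{"rotation":[0,0,0],"slide":[0,0,1],"jaw":0},{"rotation":[0,0,0],"slide":[0,0,1],"jaw":0}]'
python3 -m pendant '[{"rotation":[0,0,0],"slide":[0,0,1],"jaw":0},{"rotation":[0,0,0],"slide":[0,0,1],"jaw":0}]'
```

```text
clock: 17.95
tcp_pos: [0.5836, -0.2063, 0.1845]
tool_rot: [2.36, -2.07, 0.002]
contact_force: [-0.1, -1.7, 3.1]
opening: 0.0077
clock: 18.2
tcp_pos: [0.5837, -0.2066, 0.1839]
tool_rot: [2.36, -2.07, 0.004]
contact_force: [-0.8, -3.3, 5.2]
opening: 0.0078
clock: 18.45
tcp_pos: [0.5839, -0.2069, 0.1834]
tool_rot: [2.36, -2.07, 0.006]
contact_force: [0.0, -2.7, 8.5]
opening: 0.0079
```

```bash
python3 -m pendant '[{"rotation":[0,0,0],"slide":[1,0,-1],"jaw":0},{"rotation":[0,0,0],"slide":[1,0,-1],"jaw":12},{"rotation":[0,0,0],"slide":[1,0,-1],"jaw":20},{"rotation":[0,0,0],"slide":[1,0,-1],"jaw":30},{"rotation":[0,0,0],"slide":[1,0,-1],"jaw":30}]'
python3 - <<'E'
from h import *
st(); 
a=shot('side','s15.png')['pixels'];b=shot('scene','sc15.png')['pixels']
z=lambda i,x,y,w,h,s: cv2.resize(i[y:y+h,x:x+w,::-1],None,fx=s,fy=s)
cv2.imwrite('pics/d8.png',cv2.hconcat([z(a,240,130,66,80,6),z(b,220,190,66,80,6)]))
E
```

```text
clock: 19.08
tcp_pos: [0.5833, -0.2068, 0.1827]
tool_rot: [2.36, -2.07, -0.001]
contact_force: [0.2, -0.2, 0.2]
opening: 0.0299
{'clock': 19.075, 'joint_positions': [-0.463, 0.55, 1.313, -0.002, 1.28, 0.977], 'tcp_pos': [0.583, -0.207, 0.183], 'tool_rot': [2.36, -2.07, -0.001], 'contact_force': [0.246, -0.195, 0.196], 'opening': 0.03}
```

View pics/d8.png

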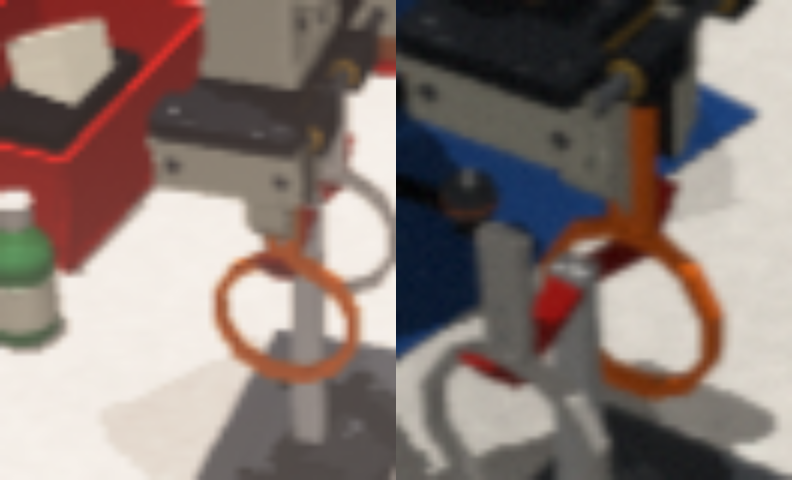

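Released and hanging. Withdraw straight up, keeping the fingers clear of the tab.

```bash
python3 -m pendant '[{"rotation":[0,0,0],"slide":[0,0,-8],"jaw":34},{"rotation":[0,0,0],"slide":[0,0,-20],"jaw":34},{"rotation":[0,0,0],"slide":[0,0,-40],"jaw":34},{"rotation":[0,0,0],"slide":[0,0,-70],"jaw":34},{"rotation":[0,0,0],"slide":[0,0,-110],"jaw":34}]'
python3 -m pendant '[{"rotation":[0,0,0],"slide":[-40,40,-20],"jaw":34},{"rotation":[0,0,0],"slide":[-90,90,-20],"jaw":34},{"rotation":[0,0,0],"slide":[-130,120,-20],"jaw":34},{"rotation":[0,0,0],"slide":[-150,130,-20],"jaw":34},{"rotation":[0,0,0],"slide":[-150,130,-20],"jaw":34}]'
python3 -m pendant '[{"rotation":[0,0,0],"slide":[0,0,0],"jaw":34},{"rotation":[0,0,0],"slide":[0,0,0],"jaw":34},{"rotation":[0,0,0],"slide":[0,0,0],"jaw":34}]'
python3 - <<'E'
from h import *
st(); 
a=shot('side','s16.png')['pixels'];b=shot('scene','sc16.png')['pixels']
z=lambda i,x,y,w,h,s: cv2.resize(i[y:y+h,x:x+w,::-1],None,fx=s,fy=s)
cv2.imwrite('pics/d9.png',cv2.hconcat([z(a,240,120,66,80,6),z(b,220,190,66,80,6)]))
E
```

```text
clock: 19.8
tcp_pos: [0.5833, -0.2066, 0.2943]
tool_rot: [2.36, -2.07, -0.001]
contact_force: [-0.8, -0.1, 0.4]
opening: 0.0338
clock: 20.42
tcp_pos: [0.4353, -0.0743, 0.3143]
tool_rot: [2.362, -2.069, 0.004]
contact_force: [0.2, -1.2, -0.5]
opening: 0.0339
clock: 20.8
tcp_pos: [0.4356, -0.0755, 0.3125]
tool_rot: [2.359, -2.071, -0.001]
contact_force: [-0.7, 0.5, 0.2]
opening: 0.0338
{'clock': 20.8, 'joint_positions': [-0.344, 0.13, 1.568, -0.002, 1.445, 1.097], 'tcp_pos': [0.436, -0.076, 0.312], 'tool_rot': [2.359, -2.071, -0.001], 'contact_force': [-0.685, 0.455, 0.204], 'opening': 0.034}
```

View pics/d9.png

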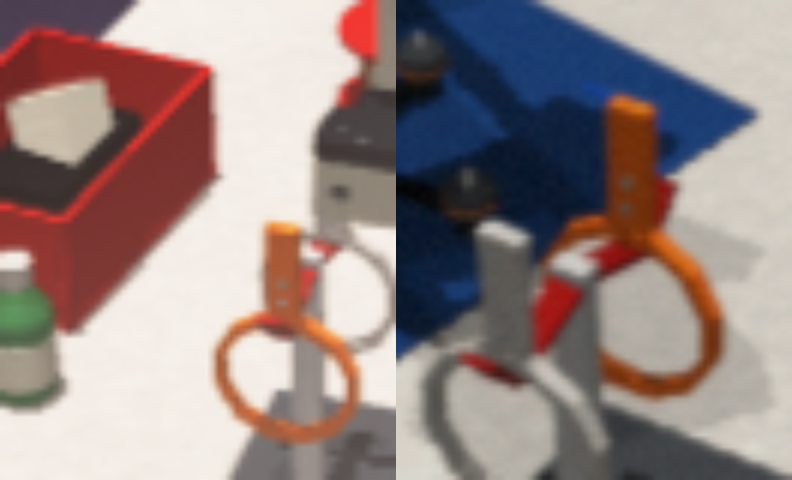

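View pics/s16.png

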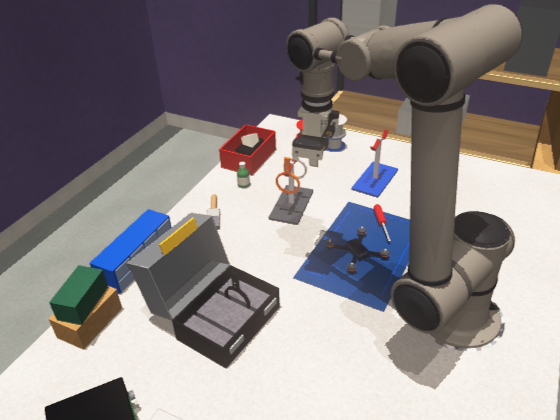

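```bash
python3 - <<'E'
from h import *
d=np.load('pics/sc16.png.npz');e=np.load('pics/s16.png.npz')
print('pred tab top',proj(hook([0,.043,.214]),d['K'],d['T']),proj(hook([0,.043,.214]),e['K'],e['T']),'obs',220+632/6,190+102/6,240+282/6,120+226/6)
print(robot.hand_in())
E
```

```text
pred tab top [[259.34404057 207.4491563 ]] [[286.51628671 157.01806945]] obs 325.3333333333333 207.0 287.0 157.66666666666666
the job is handed in; nothing more can be done
None
```

The job is handed in: the lid is open, and the orange guard hangs on the empty hook. It took about 21 s of the 54 s allowed.

- **Lid:** I pushed it up from under the middle of its yellow lip until it tipped past balance. It fell open to its stop and was still open in the last picture.
- **Orange guard:** I lifted it out by its tab and slid the ring over the hook tip from outside. I lowered it until the wrist force showed contact (about 9 N), then backed off slightly, released it and withdrew straight up.
- **Last checks:** The final pictures show the guard upright in the bottom of the hook with the gripper clear. Its tab top is within 1 px of the predicted hanging position in both camera views. The scene-camera figure my check printed (325) ignored the offset of the side-by-side picture; corrected, it is 259.3, against 259.3 predicted.
- **Other guards:** In the last pictures the black guard is still in its slot and the white one still on its hook. I judged that by eye and did not measure it.
- **What went wrong:** My first approach to the lip ran into wrist joint limits in free space. I swung the wrist round the other way and carried on, touching nothing.

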